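# Unstack bisque tiles into their kiln setters

### The job

Take the two stacks of bisque tiles apart and load the tiles for the glaze firing: set each of the five tiles flat inside the recess of the kiln setter of its own shape and size, right way up. Do not let any tile tip over on the way.

Things in the scene. Friction and masses are not known exactly. Their poses are not given: they have to be found in the camera images.
- square_tile: Square terracotta bisque tile, 64 x 64 mm, 18 mm thick, flat top and underside; origin at the centre of its underside, z up; loose. x and y square to its sides. 140 g. Lies on the table at the foot of one of the two stacks.
- round_tile: Large round terracotta bisque tile, 68 mm diameter, 18 mm thick, flat top and underside; origin at the centre of its underside, z up; loose. 125 g. Lies on the table at the foot of the other stack.
- hex_tile: Hexagonal off-white bisque tile, 50 mm across the flats, 18 mm thick, flat top and underside; origin at the centre of its underside, z up; loose. Its x axis is square to one pair of flats, the others follow every 60 degrees. 75 g. Lies second in one stack, on the square or on the large round tile.
- oblong_tile: Oblong off-white bisque tile, 54 mm along its x by 34 mm along its y, 18 mm thick, flat top and underside; origin at the centre of its underside, z up; loose. 63 g. Lies second in the other stack.
- small_disc: Small round terracotta bisque disc, 30 mm diameter, 18 mm thick, flat top and underside; origin at the centre of its underside, z up; loose. 25 g. Lies third, on top of the hexagonal or of the oblong tile, so one stack has three pieces and the other two.
- square_setter: Square buff kiln setter (shallow tray), recess 80 x 80 mm, outside 90 x 90 mm, x and y square to its sides. Fixed on the table. Floor 5 mm thick, rim 5 mm wide standing 4 mm above the floor (9 mm above the table). Origin at the centre of its underside (table height), z up.
- round_setter: Large round buff kiln setter, recess 84 mm diameter, outside 94 mm. Fixed on the table. Floor 5 mm thick, rim 5 mm wide standing 4 mm above the floor (9 mm above the table). Origin at the centre of its underside (table height), z up.
- hex_setter: Hexagonal buff kiln setter, recess 66 mm across the flats, outside 76 mm; its x axis is square to one pair of flats. Fixed on the table. Floor 5 mm thick, rim 5 mm wide standing 4 mm above the floor (9 mm above the table). Origin at the centre of its underside (table height), z up.
- oblong_setter: Oblong buff kiln setter, recess 70 mm along its x by 50 mm along its y, outside 80 x 60 mm. Fixed on the table. Floor 5 mm thick, rim 5 mm wide standing 4 mm above the floor (9 mm above the table). Origin at the centre of its underside (table height), z up.
- disc_setter: Small round buff kiln setter, recess 46 mm diameter, outside 56 mm. Fixed on the table. Floor 5 mm thick, rim 5 mm wide standing 4 mm above the floor (9 mm above the table). Origin at the centre of its underside (table height), z up.
Not all that is in view belongs to the job. What is shaped like the small_disc but red or turquoise is not meant.

How it is judged:
At the end, for the whole second after the job is handed in: Each of the five tiles rests in the setter of its own shape and size: centre within 13 mm of the setter's centre, lying flat on the setter's floor and not on the rim (underside 3 to 7.2 mm above the setter's underside, tilted less than 0.06 rad), released and at rest (below 0.02 m/s) (horizontal distance between square_tile and square_setter below 0.013 m and z of square_tile in the frame of square_setter between 0.003 and 0.0072 m and angle between each of square_tile, round_tile, hex_tile, oblong_tile, small_disc's own z axis and vertical below 0.06 rad and linear speed of each of square_tile, round_tile, hex_tile, oblong_tile, small_disc below 0.02 m/s and horizontal distance between round_tile and round_setter below 0.013 m and z of round_tile in the frame of round_setter between 0.003 and 0.0072 m and horizontal distance between hex_tile and hex_setter below 0.013 m and z of hex_tile in the frame of hex_setter between 0.003 and 0.0072 m and horizontal distance between oblong_tile and oblong_setter below 0.013 m and z of oblong_tile in the frame of oblong_setter between 0.003 and 0.0072 m and horizontal distance between small_disc and disc_setter below 0.013 m and z of small_disc in the frame of disc_setter between 0.003 and 0.0072 m); the robot touches nothing.
It fails at once if a tile tips by more than 0.7 rad (40 degrees) (angle between any of square_tile, round_tile, hex_tile, oblong_tile, small_disc's own z axis and vertical above 0.7 rad).
It also fails if it takes over 136 s, if anything falls off the work surface, if the arm or the gripper's body presses on something with over 40 N, if the wrist force passes 120 N, or if a joint passes its speed limit or range.

### The arm

A 7-joint arm with a two-finger parallel gripper is mounted at the origin on the work surface. World frame = base frame: x ahead of the robot, y to its left, z up, the work surface at z = 0. Lengths are in m, angles in rad, forces in N, time in s.
With the tool pointing down it reaches from about 0.4 to 0.85 m from the base axis. Payload 10.4 kg.
Tool frame: the origin (TCP) lies at the very end of the fingers, on their centre line; the grasp point (between the pads) lies 19 mm behind it; z points along the fingers, y is the line along which they close (so a half turn about z gives the same grasp; the last joint's range is limited). The gripper opens to 85 mm and grips with 20 to 120 N. Pads are 22 mm wide; open, the fingers measure 114 mm over their backs; the gripper's body (76 mm by 85 mm) begins 54 mm behind the grasp point. The pads swing forward as they close: fully open they stand 13 mm farther back than shut.
Start: joints at [-1.27, 0.332, -0.065, 1.46, 0.022, 1.35, -0.088], TCP at [0.199, 0.593, 0.231] pointing down, gripper open.
Joint ranges: [-2.6, 2.6], [-0.5, 2.12], [-1.47, 1.34], [0.16, 2.42], [-1.27, 4.41], [0.06, 2.06], [-2.6, 2.6]. Speed limits (rad/s): [2.22, 2.22, 2.79, 2.79, 3.14, 3.14, 3.14].

### API

Orientations are given as a unit quaternion [x, y, z, w].
In Python, from workcell import manip, optics gives the robot as it stands.
- The arm moves only by the tool jog_arm, never from a script. Its arguments are lists of equal length, an entry for each row: "dr": the turn, a rotation vector about the tool's x, y, z normalised to -1 to 1, where 1 is 4 degrees, a list of three; "translation": the shift along the tool's x, y, z normalised to -1 to 1, where 1 is 0.025 m, a list of three; "jaw": the opening, from 0 (shut) to 1 (fully open). A call has 1 to 10 rows; each row shifts and turns the commanded pose from where the row before left it, along the tool's axes as they then stand; what a row does not reach is not made up. A row lasts 1/10 s, in which the tool goes at most 50 mm and 8.59 degrees, less where a joint would pass 70% of its speed; a pose out of reach is approached as far as the arm can. A call with a number of a shift or a turn outside -1 to 1 is refused whole. A call with a gripper value outside its range is refused whole. The fingers move at their own pace and stop on an object; "squeeze" is the grip in N (left out, the last holds). Time passes only in rows, so rows that do not move let the fingers close. It gives the time, the measured TCP pose, the force, the opening and the grip force at its end, in the units of the state.
- manip.get_obs(): the state, without advancing time (a new reading comes with each control period).
- optics.camera(name): name is "scene" or "side" or "wrist"; returns a dict with "color" (420x560x3 uint8, red, green, blue), "mtx" (3x3 intrinsics, pixels), "R" (3x3) and "t" (3): a world point X has camera coordinates R X + t. Camera axes: x right, y down, z forward; pixel columns grow to the right and rows downward; lengths in m; the calibration is good to about 2 mm. The wrist camera is an equidistant fisheye: a pixel r from the principal point sees the ray r / f radians off the axis. A picture is of the moment at which its call begins. There is no depth.
- manip.hand_in(): hands the job in; it is judged then, once.
The state is a dict: "clock": time; "joint_pos": joint angles; "joint_velocities": joint speeds; "tau": joint torques, N m; "position": TCP position; "ee_rot": TCP orientation; "ft_force": force on the tool from outside, world axes, zero at the start; "torque": the same for the moment, N m; "grip_width": opening from 0.0 (shut) to 1.0 (fully open); "grasp_force": force on a finger pad.
Only numpy, scipy, OpenCV 4.12 (cv2) and the standard library are available. Lean on these libraries where they do the work, as an engineer would, in place of code of your own. Each camera call takes 0.05 s, during which the arm holds its last target. There are 200 camera calls.

## Working session

There is one attempt and no reset: what is moved stays moved. The work goes in short steps, Python scripts to look and compute and a tool call to move; the robot and the scene stay as the last step left them, time stands still between calls to the robot, and variables do not carry over. Pictures are saved under pics/ and viewed, at most 14 in all, crops included, and the job is handed in when it is done.

Besides the shell and the picture viewer there is one more tool, called after "Emit:" as name(argument=value, ...) on one line, values as JSON. jog_arm: Moves the arm, as the interface text tells. Scaled input: -1 to 1 covers 0.025 m each way for a shift and 4 degrees each way for a turn. Its arguments: {"type":"object","properties":{"dr":{"type":"array","items":{"type":"array","items":{"type":"number"}}},"translation":{"type":"array","items":{"type":"array","items":{"type":"number"}}},"jaw":{"type":"array","items":{"type":"number"}},"squeeze":{"type":"number"}},"required":["dr","translation","jaw"]}

```bash
ls; mkdir -p pics; python3 - <<'E'
from workcell import manip, optics
import cv2,numpy as np
print(manip.get_obs())
for n in ["scene","side","wrist"]:
    c=optics.camera(n); cv2.imwrite(f"pics/{n}0.png",c["color"][:,:,::-1]); np.savez(f"{n}0.npz",**c)
    print(n,c["mtx"].round(1).tolist(),c["R"].round(3).tolist(),c["t"].round(3).tolist())
E
```

```text
pics
{'clock': 0.0, 'joint_pos': array([-1.26958154,  0.33288851, -0.0646991 ,  1.46096797,  0.02159874,
        1.34989785, -0.08851012]), 'joint_velocities': array([-0.00239932,  0.00049525, -0.00202114, -0.00031298,  0.00199809,
        0.00035364,  0.00029947]), 'tau': array([ 1.06199379e-03, -6.25455451e+01,  4.97650215e-02, -3.91600406e+01,
        1.61322945e-02,  1.01083054e-02, -2.22718739e-06]), 'position': array([0.19874847, 0.59214823, 0.23049282]), 'ee_rot': array([ 1.61195822e-01,  9.86922170e-01, -7.28200478e-04, -8.46001644e-05]), 'ft_force': array([ 0.30186981, -0.33215748, -0.24369492]), 'torque': array([-0.03510938,  0.04272211, -0.06611572]), 'grasp_force': 0.0, 'grip_width': 1.0034204833244915}
scene [[518.2, 0.0, 279.2], [0.0, 518.2, 206.6], [0.0, 0.0, 1.0]] [[0.386, 0.922, 0.014], [0.771, -0.315, -0.554], [-0.506, 0.224, -0.833]] [-0.211, -0.342, 1.522]
side [[519.5, 0.0, 277.1], [0.0, 519.5, 198.2], [0.0, 0.0, 1.0]] [[0.882, -0.471, 0.005], [-0.274, -0.521, -0.809], [0.384, 0.712, -0.588]] [-0.453, 0.175, 0.877]
wrist [[325.2, 0.0, 286.0], [0.0, 325.2, 209.3], [0.0, 0.0, 1.0]] [[0.318, 0.948, -0.001], [0.905, -0.304, 0.297], [0.281, -0.095, -0.955]] [-0.624, -0.039, 0.381]
```

View pics/scene0.png

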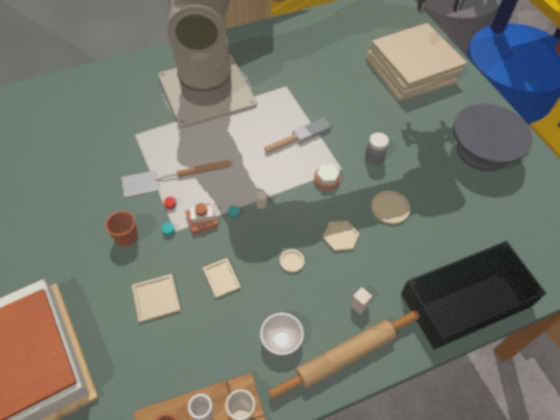

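View pics/side0.png

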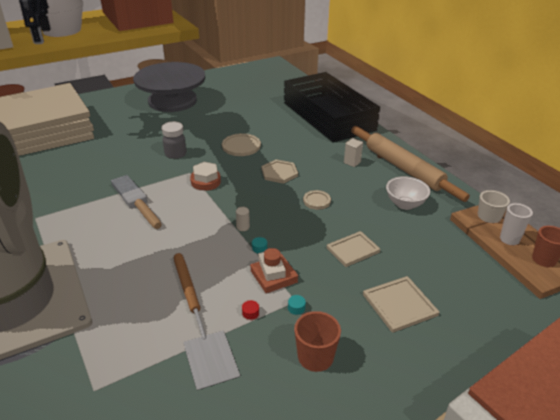

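The scene view shows the setters in a row: square (156,298), oblong (221,278), small disc (292,261), hex (341,236) and large round (391,208). The three-piece stack on the square is at (202,215), and the round stack with an off-white piece on top is at (328,176). The side view agrees: stacks at (272,270) and (205,176). Next I'll zoom in on the stacks and segment the setters.

```bash
cat > h.py <<'E'
import numpy as np,cv2
def ray(c,uv,z):
    d=np.linalg.inv(c["mtx"])@np.array([uv[0],uv[1],1.]); R,t=c["R"],c["t"]
    C=-R.T@t; w=R.T@d; return C+w*(z-C[2])/w[2]
def plane(c,pts,z): return np.array([ray(c,p,z)[:2] for p in pts])
def proj(c,X):
    p=c["R"]@np.array(X)+c["t"]; p=c["mtx"]@p; return p[:2]/p[2]
def crop(c,x,y,w,h,k): return cv2.resize(c["color"][y:y+h,x:x+w,::-1],None,fx=k,fy=k,interpolation=cv2.INTER_CUBIC)
E
python3 - <<'E'
from h import *
S=np.load("scene0.npz");D=np.load("side0.npz")
a=np.hstack([crop(S,170,190,75,55,5),crop(S,300,150,65,55,5)])
b=np.hstack([crop(D,240,235,75,55,5),crop(D,175,150,65,55,5)])
cv2.imwrite("pics/crop.png",np.vstack([a,b]))
for n,c in(("scene",S),("side",D)):
    hsv=cv2.cvtColor(c["color"],cv2.COLOR_RGB2HSV)
    for s in ([(156,298),(221,278),(292,261),(341,236),(391,208)] if n=="scene" else [(400,303),(354,248),(317,199),(280,171),(241,145)]):
        print(n,s,hsv[s[1],s[0]])
    print(hsv[250,330] if n=="scene" else hsv[230,320])
    m=((hsv[...,0]<32)&(hsv[...,2]>115)).astype(np.uint8)
    m=cv2.morphologyEx(m,cv2.MORPH_CLOSE,np.ones((3,3)))
    cs,_=cv2.findContours(m,cv2.RETR_EXTERNAL,cv2.CHAIN_APPROX_NONE)
    for k in cs:
        if 250<cv2.contourArea(k)<3000:
            P=plane(c,k[:,0,:].astype(float),.007); h=cv2.minAreaRect((P*1000).astype(np.float32))
            (x,y),r=cv2.minEnclosingCircle((P*1000).astype(np.float32))
            print(n,k[:,0].mean(0).round(),"rect c",np.round(h[0],1),np.round(h[1],1),round(h[2],1),"circ",round(x,1),round(y,1),round(r,1))
E
```

```text
scene (156, 298) [ 19  50 210]
scene (221, 278) [ 20  47 218]
scene (292, 261) [ 19  45 220]
scene (341, 236) [ 19  46 217]
scene (391, 208) [ 18  59 150]
[ 66  33 125]
scene [536. 389.] rect c [1063.2  354.5] [ 76.  134.6] 68.9 circ 1063.3 348.3 70.8
scene [493. 376.] rect c [1008.8  268.9] [ 74.9 161.5] 60.1 circ 1025.6 298.1 80.8
scene [281. 334.] rect c [764.2 -86.2] [92.3 90.7] 67.6 circ 764.5 -86.2 47.2
scene [342. 354.] rect c [853.5  22.8] [ 46. 366.] 5.8 circ 849.8 22.4 183.0
scene [361. 300.] rect c [760.8 106.7] [38.9 54.8] 22.2 circ 760.9 106.3 31.3
scene [155. 298.] rect c [ 581.1 -313.1] [94.4 96.4] 85.4 circ 581.8 -312.5 64.4
scene [221. 278.] rect c [ 590.3 -162.4] [86.8 64.8] 2.5 circ 590.2 -162.7 50.5
scene [292. 261.] rect c [611.8   3.4] [58.6 60.2] 67.7 circ 612.0 3.6 31.4
scene [341. 236.] rect c [594.4 139.6] [85.6 80.8] 67.7 circ 594.5 139.7 45.5
scene [120. 223.] rect c [ 359.5 -341.7] [74.8 74.2] 67.8 circ 359.6 -341.7 38.6
scene [390. 207.] rect c [567.3 291.5] [95.8 96. ] 67.8 circ 567.4 290.9 50.3
scene [378. 141.] rect c [366.2 368.8] [50.5 62.6] 48.0 ci
[... 757 characters left out ...]
198.] rect c [611.1   4.1] [61.7 58.3] 62.3 circ 608.3 5.5 33.4
side [280. 169.] rect c [597.2 141.8] [78.7 83.7] 40.5 circ 595.1 141.9 45.8
side [352. 151.] rect c [789.1 133.8] [128.2  39.2] 44.4 circ 791.3 131.6 64.8
side [241. 143.] rect c [568.6 288.8] [86.3 93.7] 80.5 circ 569.7 293.7 48.1
side [401. 166.] rect c [875.5  45.1] [340.2 151.9] 69.6 circ 832.2 61.6 171.1
side [418. 116.] rect c [1051.2  238.3] [ 78.8 527.1] 1.2 circ 1077.1 238.9 263.6
side [91.  9.] rect c [ 492.  1629.7] [273.2  91. ] 76.9 circ 480.5 1633.9 139.1
side [59.  9.] rect c [ 367.2 1670.5] [336.3  98.2] 82.5 circ 344.1 1673.6 170.0
side [11. 13.] rect c [ 175.  1721.9] [434.4  75.8] 87.7 circ 167.8 1722.2 218.6
```

View pics/crop.png

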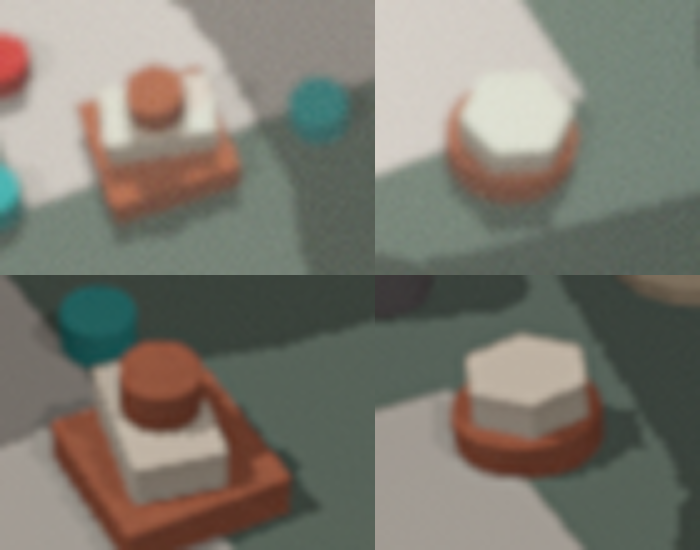

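The crops show the small disc on the oblong on the square (left), and the hex on the large round (right). Setters measured from the two views agree to about 2 mm. Now the stack pieces.

```bash
python3 - <<'E'
from h import *
S=np.load("scene0.npz");D=np.load("side0.npz")
def run(n,c,box,cond,z,amin):
    x,y,w,h=box; K=4
    im=cv2.resize(c["color"][y:y+h,x:x+w],None,fx=K,fy=K,interpolation=cv2.INTER_CUBIC)
    hsv=cv2.cvtColor(im,cv2.COLOR_RGB2HSV).astype(int)
    m=cond(hsv).astype(np.uint8)*255
    m=cv2.morphologyEx(m,cv2.MORPH_OPEN,np.ones((5,5)))
    cs,_=cv2.findContours(m,cv2.RETR_EXTERNAL,cv2.CHAIN_APPROX_NONE)
    for k in cs:
        if cv2.contourArea(k)>amin:
            p=(k[:,0]+.5)/K-.5+[x,y]
            P=(plane(c,p,z)*1000).astype(np.float32)
            r=cv2.minAreaRect(P);M=cv2.moments(P)
            print(n,z,p.mean(0).round(1),"rect",np.round(r[0],1),np.round(r[1],1),round(r[2],1),"cent",round(M["m10"]/M["m00"],1),round(M["m01"]/M["m00"],1), "area",round(M["m00"]))
            ap=cv2.approxPolyDP(k,8,True)[:,0]/K+[x,y]; print("   poly",ap.round(1).tolist())
    return m
ter=lambda h:(h[...,1]>90)&((h[...,0]<15)|(h[...,0]>172))
off=lambda h:(h[...,1]<75)&(h[...,2]>130)&(h[...,0]<60)
for n,c,b in(("Ssq",S,(180,190,45,48)),("Dsq",D,(245,240,60,60)),("Srd",S,(305,155,45,45)),("Drd",D,(180,155,50,45))):
    m1=run(n+" terr",c,b,ter,.018 if "rd" in n else .045,300); m2=run(n+" off",c,b,off,.036,300)
    cv2.imwrite(f"pics/m{n}.png",np.hstack([m1,m2]))
ms=[cv2.copyMakeBorder(x,0,260-x.shape[0],0,500-x.shape[1],cv2.BORDER_CONSTANT,value=90) for x in [cv2.imread(f"pics/m{n}.png",0) for n in("Ssq","Dsq","Srd","Drd")]]
cv2.imwrite("pics/masks.png",cv2.resize(np.vstack([np.hstack(ms[:2]),np.hstack(ms[2:])]),None,fx=.8,fy=.8))
E
```

```text
Ssq terr 0.045 [199.4 222.8] rect [ 447.7 -157.6] [63.5 67.1] 87.2 cent 463.5 -163.1 area 1672
   poly [[186.5, 211.8], [193.8, 233.5], [217.2, 225.2], [215.2, 217.8], [193.0, 223.2], [189.0, 211.5]]
Ssq terr 0.045 [200.6 209. ] rect [ 421.1 -151.9] [23.8 33.5] 71.8 cent 420.9 -151.8 area 650
   poly [[199.8, 203.8], [196.2, 206.0], [196.2, 211.5], [202.8, 215.2], [205.5, 205.5]]
Ssq off 0.036 [197.7 207.9] rect [ 413.5 -145.6] [109.8 119.3] 73.3 cent 403.7 -147.5 area 9646
   poly [[180.0, 190.0], [180.0, 231.2], [190.0, 226.8], [187.5, 210.2], [193.5, 222.5], [210.8, 220.0], [224.8, 212.2], [224.8, 190.0]]
Dsq terr 0.045 [273.4 270.8] rect [ 407.2 -175.8] [97.4 67.2] 89.6 cent 409.3 -181.7 area 3836
   poly [[275.2, 248.2], [264.5, 251.5], [264.5, 261.8], [274.5, 265.8], [281.2, 260.2], [285.8, 269.0], [284.8, 277.2], [267.2, 280.8], [259.0, 262.0], [250.5, 264.5], [252.2, 273.2], [265.5, 292.5], [297.5, 282.0], [298.0, 274.8]]
Dsq off 0.036 [261.3 288.9] rect [ 390.2 -192.9] [81.4 73.5] 64.8 cent 372.8 -201.7 area 2300
   poly [[245.0, 267.5], [245.0, 299.8], [287.5, 299.8], [290.
[... 909 characters left out ...]
 [217.0, 178.5], [205.2, 182.8], [195.5, 180.5], [192.2, 172.8], [191.8, 185.0], [199.5, 189.5], [215.0, 188.5], [220.2, 182.8]]
Drd off 0.036 [201.4 179.3] rect [406.3 145.6] [12.3 21.7] 44.0 cent 405.6 145.9 area 162
   poly [[197.8, 177.8], [197.8, 180.5], [205.2, 181.8], [205.2, 178.5], [203.0, 180.5]]
Drd off 0.036 [191.3 189.7] rect [367.7 123.5] [ 56.6 115.1] 2.6 cent 371.9 120.7 area 3356
   poly [[180.0, 175.8], [180.0, 199.8], [211.8, 199.8], [205.0, 191.2], [191.2, 186.0], [190.5, 173.8]]
Drd off 0.036 [204.4 169. ] rect [428.3 180.9] [62.2 52.3] 71.5 cent 427.9 180.8 area 2492
   poly [[193.0, 167.0], [194.5, 175.0], [206.2, 176.8], [217.0, 171.5], [216.2, 165.0], [203.8, 161.8]]
```

View pics/masks.png

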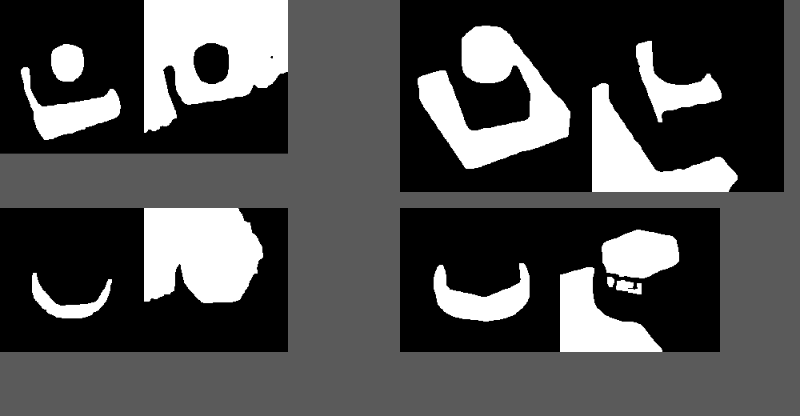

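The masks give the hex top centre at (0.428, 0.181) with flat normals near 41.5° and 101.5°, and the disc near (0.421, -0.152). I'll start with the hex: find the hex setter's angle, then write a move planner.

```bash
cat >> h.py <<'E'
from scipy.spatial.transform import Rotation as Ro
def plan(x,y,z,yaw=None,n=None):
    """print equal rows (tool axes, units) taking the tool, pointing straight down, to x,y,z with its y axis at yaw deg"""
    from workcell import manip
    o=manip.get_obs(); p,R=o["position"],Ro.from_quat(o["ee_rot"])
    m=R.as_matrix(); cur=np.degrees(np.arctan2(m[1,1],m[0,1]))
    if yaw is None: yaw=cur
    d=(yaw-cur+90)%180-90; a=np.radians(cur+d)
    T=Ro.from_matrix(np.c_[[np.sin(a),-np.cos(a),0],[np.cos(a),np.sin(a),0],[0,0,-1]])
    rv=np.degrees((R.inv()*T).as_rotvec())/4; L=np.array([x,y,z])-p
    n=n or int(np.ceil(max(np.abs(rv).max(),np.linalg.norm(L)/.025/.95,1)))
    print("pos",p.round(4),"yaw",round(cur,1),"tilt",np.degrees(np.arccos(-m[2,2])).round(2),"J",o["joint_pos"].round(2)[[0,3,6]],"rows",n,"dr",(rv/n).round(3).tolist())
    for i in range(n):
        Ri=R*Ro.from_rotvec(np.radians(rv*4)*i/n); t=Ri.inv().apply(L/n)/.025
        if i==0 or np.abs(rv[2])>.3: print(i,t.round(3).tolist())
E
python3 - <<'E'
from h import *
for n,z0 in(("scene",(341,236)),("side",(280,170))):
    c=np.load(n+"0.npz");hsv=cv2.cvtColor(c["color"],cv2.COLOR_RGB2HSV)
    m=((hsv[...,0]<32)&(hsv[...,2]>115)).astype(np.uint8)
    m=cv2.morphologyEx(m,cv2.MORPH_CLOSE,np.ones((3,3)))
    k,l=cv2.connectedComponents(m); v,u=np.nonzero(l==l[z0[1],z0[0]])
    P=plane(c,np.c_[u,v].astype(float),.008); q=P-P.mean(0); s=((q[:,0]+1j*q[:,1])**6).sum()
    print(n,P.mean(0),"corner angle",np.degrees(np.angle(s))/6, len(q))
plan(.428,.181,.20,41.5); plan(.428,.181,.2,101.5)
E
```

```text
scene [0.59569975 0.13895962] corner angle 13.459648268755322 848
side [0.59549996 0.13949033] corner angle 14.907221697770725 533Traceback (most recent call last):
  File "<stdin>", line 9, in <module>
  File "h.py", line 17, in plan
    T=Ro.from_matrix(np.c_[[np.sin(a),-np.cos(a),0],[np.cos(a),np.sin(a),0],[0,0,-1]])
  File "scipy/spatial/transform/_rotation.pyx", line 1143, in scipy.spatial.transform._rotation.Rotation.from_matrix
ValueError: Non-positive determinant (left-handed or null coordinate frame) in rotation matrix 0: [[ 0.66262005  0.74895572  0.        ]
 [-0.74895572  0.66262005  0.        ]
 [ 0.          0.         -1.        ]].
```

```bash
sed -i 's/\[np.sin(a),-np.cos(a),0\]/[-np.sin(a),np.cos(a),0]/' h.py
python3 -c "
from h import *
plan(.428,.181,.20,101.5)"
```

```text
pos [0.1988 0.5922 0.2307] yaw 71.4 tilt 0.06 J [-1.27  1.46 -0.09] rows 20 dr [-0.001, -0.0, -0.376]
0 [-0.696, -0.634, 0.062]
1 [-0.679, -0.652, 0.062]
2 [-0.662, -0.669, 0.062]
3 [-0.644, -0.687, 0.062]
4 [-0.626, -0.703, 0.062]
5 [-0.607, -0.719, 0.062]
6 [-0.588, -0.735, 0.062]
7 [-0.569, -0.75, 0.062]
8 [-0.549, -0.765, 0.062]
9 [-0.529, -0.779, 0.062]
10 [-0.508, -0.793, 0.062]
11 [-0.487, -0.806, 0.062]
12 [-0.466, -0.818, 0.062]
13 [-0.444, -0.83, 0.062]
14 [-0.422, -0.842, 0.062]
15 [-0.4, -0.852, 0.062]
16 [-0.378, -0.863, 0.062]
17 [-0.355, -0.872, 0.062]
18 [-0.332, -0.881, 0.061]
19 [-0.309, -0.89, 0.061]
```

Emit:
jog_arm(dr=[[0,0,-0.376],[0,0,-0.376],[0,0,-0.376],[0,0,-0.376],[0,0,-0.376],[0,0,-0.376],[0,0,-0.376],[0,0,-0.376],[0,0,-0.376],[0,0,-0.376]], translation=[[-0.7,-0.63,0.06],[-0.68,-0.65,0.06],[-0.66,-0.67,0.06],[-0.64,-0.69,0.06],[-0.63,-0.7,0.06],[-0.61,-0.72,0.06],[-0.59,-0.735,0.06],[-0.57,-0.75,0.06],[-0.55,-0.765,0.06],[-0.53,-0.78,0.06]], jaw=[1,1,1,1,1,1,1,1,1,1])

```text
clock: 1.15
position: [0.314, 0.386, 0.2161]
ee_rot: [0.03, 1.0, -0.0, -0.0]
ft_force: [0.5, 0.5, -0.2]
grip_width: 1.004
grasp_force: 0.0
```

Emit:
jog_arm(dr=[[0,0,-0.376],[0,0,-0.376],[0,0,-0.376],[0,0,-0.376],[0,0,-0.376],[0,0,-0.376],[0,0,-0.376],[0,0,-0.376],[0,0,-0.376],[0,0,-0.376]], translation=[[-0.51,-0.79,0.06],[-0.49,-0.81,0.06],[-0.47,-0.82,0.06],[-0.44,-0.83,0.06],[-0.42,-0.84,0.06],[-0.4,-0.85,0.06],[-0.38,-0.86,0.06],[-0.355,-0.87,0.06],[-0.33,-0.88,0.06],[-0.31,-0.89,0.06]], jaw=[1,1,1,1,1,1,1,1,1,1])

```text
clock: 2.15
position: [0.4287, 0.1806, 0.2011]
ee_rot: [-0.101, 0.995, 0.0, -0.0]
ft_force: [-0.1, 0.5, -0.2]
grip_width: 1.003
grasp_force: 0.0
```

```bash
python3 - <<'E'
from h import *
from workcell import optics
c=optics.camera("wrist"); np.savez("w1.npz",**c); cv2.imwrite("pics/w1.png",c["color"][:,:,::-1])
plan(.428,.181,.2,101.5); print(-c["R"].T@c["t"])
E
```

```text
pos [0.4304 0.1769 0.201 ] yaw 101.4 tilt 0.07 J [-0.76  1.92  1.28] rows 1 dr [-0.018, 0.001, -0.014]
0 [0.063, 0.181, 0.039]
[0.35431471 0.16529248 0.34513577]
```

View pics/w1.png

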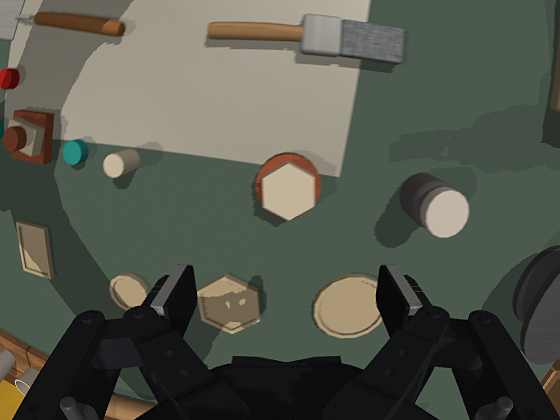

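The wrist view is sharp: hex top centred near (289,191), with the round tile behind it at (288,185). I'll measure the hex with the fisheye model.

```bash
cat >> h.py <<'E'
def wplane(c,pts,z):
    K=c["mtx"]; q=(np.asarray(pts,float)-K[:2,2])/K[0,0]; th=np.linalg.norm(q,axis=1,keepdims=True)
    d=np.c_[q/np.maximum(th,1e-9)*np.sin(th),np.cos(th)]@c["R"]; C=-c["R"].T@c["t"]
    return (C+d*((z-C[2])/d[:,2:]))[:,:2]
def blob(c,mask,seed,z,order=6,f=wplane):
    """component of mask nearest seed: hull centroid, min rect, symmetry phase; mm and deg"""
    k,l,st,ce=cv2.connectedComponentsWithStats(mask.astype(np.uint8))
    i=l[seed[1],seed[0]]
    cs,_=cv2.findContours((l==i).astype(np.uint8),cv2.RETR_EXTERNAL,cv2.CHAIN_APPROX_NONE)
    H=cv2.convexHull(max(cs,key=cv2.contourArea))[:,0]
    mm=np.zeros(mask.shape,np.uint8); cv2.fillConvexPoly(mm,H,1); v,u=np.nonzero(mm)
    P=f(c,np.c_[u,v],z)*1000; r=cv2.minAreaRect((f(c,H,z)*1000).astype(np.float32))
    q=P-P.mean(0); s=((q[:,0]+1j*q[:,1])**order).sum()
    print("lab",i,"px",ce[i].round(1),"cen",P.mean(0).round(1),"rect",np.round(r[0],1),np.round(r[1],1),round(r[2],1),"corner ang",round(np.degrees(np.angle(s))/order,1))
E
python3 - <<'E'
from h import *
c=np.load("w1.npz"); hsv=cv2.cvtColor(c["color"],cv2.COLOR_RGB2HSV).astype(int)
for p in [(289,191),(275,175),(289,157),(240,130),(320,190),(255,200),(200,160),(335,170)]: print(p,hsv[p[1],p[0]])
for t in (205,215):
    m=(hsv[...,2]>t)&(hsv[...,1]<75); blob(c,m,(289,191),.036)
g=(hsv[...,0]<25)&(hsv[...,1]>50)&(hsv[...,2]>120)
for s,n in (((347,277),"round"),((230,276),"hex"),((127,275),"disc")): print(n);blob(c,g,s,.009)
E
```

```text
(289, 191) [ 19  54 195]
(275, 175) [ 19  53 196]
(289, 157) [  8 164 146]
(240, 130) [ 22  30 159]
(320, 190) [  9 130 108]
(255, 200) [60 38 67]
(200, 160) [64 40 90]
(335, 170) [ 22  33 145]
lab 0 px [279.5 209.5] cen [473.4 179.9] rect [597.2 160.1] [ 866.1 1462.4] 13.1 corner ang 12.6
lab 0 px [279.5 209.5] cen [473.4 179.9] rect [597.2 160.1] [ 866.1 1462.4] 13.1 corner ang 12.6
round
lab 0 px [282.6 207.5] cen [483.1 181.7] rect [601.3 212.8] [ 912.3 1502.9] 11.7 corner ang 11.7
hex
lab 0 px [282.6 207.5] cen [483.1 181.7] rect [601.3 212.8] [ 912.3 1502.9] 11.7 corner ang 11.7
disc
lab 0 px [282.6 207.5] cen [483.1 181.7] rect [601.3 212.8] [ 912.3 1502.9] 11.7 corner ang 11.7
```

```bash
python3 - <<'E'
from h import *
c=np.load("w1.npz"); hsv=cv2.cvtColor(c["color"],cv2.COLOR_RGB2HSV).astype(int)
m=(hsv[...,2]>175)&(hsv[...,1]>42)&(hsv[...,1]<80); blob(c,m,(289,191),.036)
g=(hsv[...,0]<32)&(hsv[...,1]>45)&(hsv[...,2]>75)
for s,n in (((347,290),"round"),((215,290),"hex"),((127,285),"disc")): print(n,hsv[s[1],s[0]]);blob(c,g,s,.009)
E
```

```text
lab 2 px [288.4 191.6] cen [430.2 183.2] rect [430.6 183.3] [55.8 48.7] 12.8 corner ang 13.0
round [ 19  80 172]
lab 28 px [347.5 306.2] cen [566.1 288.9] rect [569.4 287.3] [101.2  86.6] 25.9 corner ang 0.1
hex [ 18  80 172]
lab 27 px [228.1 303.7] cen [592.3 140.6] rect [593.2 140.2] [91.3 77.5] 12.8 corner ang 12.0
disc [ 19  81 174]
lab 26 px [127.9 290. ] cen [608.5   4.3] rect [609.2   3.7] [51.  64.2] 51.2 corner ang -12.2
```

```bash
python3 -c "
from h import *
plan(.430,.183,.022,103)"
```

```text
pos [0.4304 0.1769 0.201 ] yaw 101.4 tilt 0.07 J [-0.76  1.92  1.28] rows 8 dr [-0.002, 0.0, -0.049]
0 [-0.004, 0.032, 0.895]
1 [-0.004, 0.031, 0.895]
2 [-0.004, 0.031, 0.895]
3 [-0.004, 0.031, 0.895]
4 [-0.004, 0.031, 0.895]
5 [-0.004, 0.031, 0.895]
6 [-0.005, 0.031, 0.895]
7 [-0.005, 0.031, 0.895]
```

Emit:
jog_arm(dr=[[0,0,-0.05],[0,0,-0.05],[0,0,-0.05],[0,0,-0.05],[0,0,-0.05],[0,0,-0.05],[0,0,-0.05],[0,0,-0.05],[0,0,0],[0,0,0]], translation=[[0,0.03,0.8],[0,0.03,0.8],[0,0.03,0.8],[0,0.03,0.8],[0,0.03,0.8],[0,0.03,0.8],[0,0.03,0.8],[0,0.03,0.4],[0,0,0],[0,0,0]], jaw=[1,1,1,1,1,1,1,1,1,1])

```text
clock: 3.2
position: [0.4275, 0.1876, 0.0519]
ee_rot: [-0.114, 0.993, 0.0, 0.0]
ft_force: [0.3, -0.5, -0.4]
grip_width: 0.996
grasp_force: 0.0
```

```bash
python3 - <<'E'
from h import *
from workcell import optics
plan(.430,.183,.022,103)
c=optics.camera("wrist"); np.savez("w2.npz",**c); cv2.imwrite("pics/w2.png",c["color"][:,:,::-1])
E
```

```text
pos [0.4275 0.1876 0.0519] yaw 103.1 tilt 0.03 J [-0.75  2.07  1.34] rows 2 dr [0.001, 0.003, 0.015]
0 [-0.027, -0.101, 0.597]
```

View pics/w2.png

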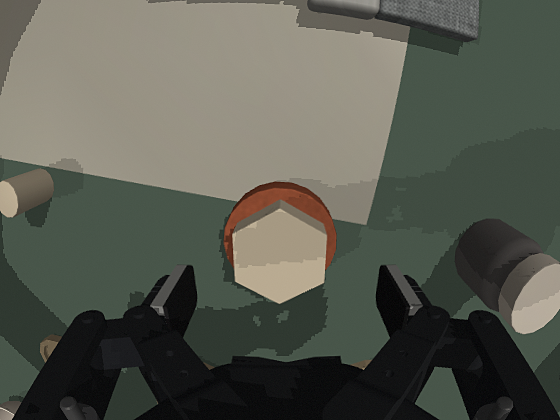

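The hex top is at (280,258), fingers straddling it at 185 and 385. The hex sits a little left of the finger midline, so I'll re-measure.

```bash
python3 - <<'E'
from h import *
c=np.load("w2.npz"); hsv=cv2.cvtColor(c["color"],cv2.COLOR_RGB2HSV).astype(int)
m=(hsv[...,2]>175)&(hsv[...,1]>42)&(hsv[...,1]<80); blob(c,m,(280,250),.036)
from workcell import manip
o=manip.get_obs(); print(o["position"])
R=Ro.from_quat(o["ee_rot"]).as_matrix(); C=-c["R"].T@c["t"]; print("cam in tool",R.T@(C-o["position"]), (c["R"]@R).round(3).tolist())
E
```

```text
lab 0 px [280.1 208.7] cen [414.9 179.5] rect [479.3 171.1] [448.1 756.9] 14.7 corner ang 14.1
[0.4277682  0.18775732 0.05217747]
cam in tool [ 7.61800551e-02 -8.50784615e-05 -1.43720831e-01] [[0.0, 1.0, -0.0], [-0.955, 0.0, -0.296], [-0.296, 0.0, 0.955]]
```

```bash
python3 - <<'E'
from h import *
c=np.load("w2.npz"); hsv=cv2.cvtColor(c["color"],cv2.COLOR_RGB2HSV).astype(int)
print(hsv[250,280],hsv[170,280],hsv[215,290])
m=(hsv[...,2]>hsv[250,280][2]-15)&(hsv[...,1]>42)&(hsv[...,1]<80); blob(c,m,(280,250),.036)
E
```

```text
[ 19  55 166] [ 22  32 150] [ 19  55 171]
lab 2 px [279.1 256.3] cen [429.2 184.1] rect [430.3 184.5] [50.3 57.3] 42.2 corner ang 12.6
```

Emit:
jog_arm(dr=[[0,0,0.05],[0,0,0],[0,0,0],[0,0,0],[0,0,0],[0,0,0],[0,0,0],[0,0,0],[0,0,0]], translation=[[-0.04,-0.15,0.4],[0,0,0.4],[0,0,0.4],[0,0,0],[0,0,0],[0,0,0],[0,0,0],[0,0,0],[0,0,0]], jaw=[1,1,1,0.8,0.7,0.6,0.55,0.5,0.45], squeeze=30)

```text
clock: 4.15
position: [0.4294, 0.1842, 0.0217]
ee_rot: [-0.113, 0.994, 0.0, 0.0]
ft_force: [0.2, -0.6, 5.2]
grip_width: 0.575
grasp_force: 31.7
```

Emit:
jog_arm(dr=[[0,0,0],[0,0,0],[0,0,0],[0,0,0]], translation=[[0,0,0],[0,0,0],[0,0,0],[0,0,0]], jaw=[0.4,0.4,0.4,0.4])

```text
clock: 4.55
position: [0.4293, 0.1842, 0.0217]
ee_rot: [-0.113, 0.994, 0.0, 0.0]
ft_force: [-1.4, -0.0, 5.5]
grip_width: 0.58
grasp_force: 31.8
```

```bash
python3 - <<'E'
from h import *
from workcell import optics
plan(.430,.183,.07,103)
c=optics.camera("wrist"); np.savez("w3.npz",**c); cv2.imwrite("pics/w3.png",c["color"][:,:,::-1])
E
```

```text
pos [0.4293 0.1842 0.0217] yaw 102.9 tilt 0.05 J [-0.74  2.09  1.36] rows 3 dr [0.002, 0.003, -0.006]
0 [-0.005, -0.018, -0.644]
```

View pics/w3.png

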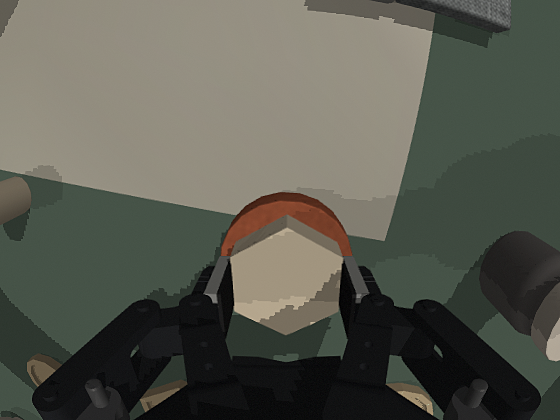

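The hex is gripped between the pads at 49 mm width. Lifting.

Emit:
jog_arm(dr=[[0,0,0],[0,0,0],[0,0,0],[0,0,0],[0,0,0],[0,0,0],[0,0,0]], translation=[[0,0,-0.2],[0,0,-0.3],[0,0,-0.5],[0,0,-0.6],[0,0,-0.6],[0,0,0],[0,0,0]], jaw=[0.4,0.4,0.4,0.4,0.4,0.4,0.4])

```text
clock: 5.3
position: [0.4292, 0.1842, 0.0766]
ee_rot: [-0.113, 0.994, 0.0, 0.0]
ft_force: [-0.2, -0.3, -1.4]
grip_width: 0.574
grasp_force: 31.2
```

```bash
python3 - <<'E'
from h import *
from workcell import optics
c=optics.camera("wrist"); np.savez("w4.npz",**c); cv2.imwrite("pics/w4.png",c["color"][:,:,::-1])
plan(.5945,.1397,.07,104,10)
E
```

```text
pos [0.4289 0.184  0.0761] yaw 102.9 tilt 0.01 J [-0.75  2.05  1.33] rows 10 dr [0.0, -0.0, -0.027]
0 [-0.606, -0.321, 0.024]
```

View pics/w4.png

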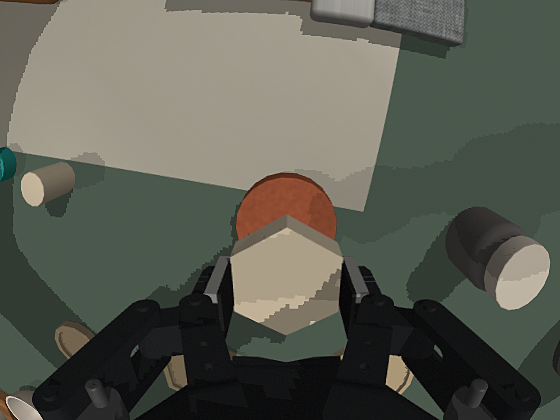

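The hex is lifted and sits unchanged between the pads. The round tile stays in place behind it at (287,210). Moving to the hex setter.

Emit:
jog_arm(dr=[[0,0,-0.03],[0,0,-0.03],[0,0,-0.03],[0,0,-0.03],[0,0,-0.03],[0,0,-0.03],[0,0,-0.03],[0,0,-0.03],[0,0,-0.03],[0,0,0]], translation=[[-0.4,-0.22,0],[-0.7,-0.36,0],[-0.7,-0.36,0],[-0.7,-0.36,0],[-0.7,-0.36,0],[-0.7,-0.36,0],[-0.7,-0.36,0],[-0.7,-0.36,0],[-0.46,-0.27,0],[-0.3,-0.2,0]], jaw=[0.4,0.4,0.4,0.4,0.4,0.4,0.4,0.4,0.4,0.4])

```text
clock: 6.35
position: [0.5962, 0.1401, 0.0753]
ee_rot: [-0.122, 0.993, -0.0, -0.0]
ft_force: [-0.2, 0.6, -2.0]
grip_width: 0.578
grasp_force: 31.2
```

Emit:
jog_arm(dr=[[0,0,0],[0,0,0],[0,0,0],[0,0,0]], translation=[[0,0,0.5],[0,0,0.3],[0,0,0],[0,0,0]], jaw=[0.4,0.4,0.4,0.4])

```text
clock: 6.75
position: [0.5943, 0.1415, 0.0558]
ee_rot: [-0.122, 0.993, 0.0, -0.001]
ft_force: [-0.2, 0.2, -0.5]
grip_width: 0.579
grasp_force: 31.2
```

```bash
python3 - <<'E'
from h import *
plan(.5945,.1397,.0095,104,3)
E
```

```text
pos [0.5943 0.1415 0.0558] yaw 104.0 tilt 0.06 J [-0.56  1.7   1.63] rows 3 dr [0.001, -0.005, 0.003]
0 [0.003, -0.024, 0.618]
```

Emit:
jog_arm(dr=[[0,0,0],[0,0,0],[0,0,0],[0,0,0],[0,0,0],[0,0,0],[0,0,0],[0,0,0]], translation=[[0,-0.03,0.5],[0,-0.03,0.5],[0,0,0.4],[0,0,0.25],[0,0,0.15],[0,0,0.05],[0,0,0],[0,0,0]], jaw=[0.4,0.4,0.4,0.4,0.4,0.4,0.4,0.4])

```text
clock: 7.55
position: [0.5958, 0.1398, 0.0105]
ee_rot: [-0.122, 0.993, 0.0, 0.0]
ft_force: [0.7, -0.2, 0.3]
grip_width: 0.576
grasp_force: 31.2
```

Emit:
jog_arm(dr=[[0,0,0],[0,0,0],[0,0,0],[0,0,0],[0,0,0]], translation=[[0,0,0],[0,0,0],[0,0,0],[0,0,0],[0,0,0]], jaw=[0.6,0.64,0.7,0.75,0.75])

```text
clock: 8.05
position: [0.5955, 0.1398, 0.0101]
ee_rot: [-0.122, 0.993, 0.0, 0.0]
ft_force: [-0.1, 1.0, -0.3]
grip_width: 0.75
grasp_force: 0.0
```

Emit:
jog_arm(dr=[[0,0,0],[0,0,0],[0,0,0],[0,0,0],[0,0,0],[0,0,0],[0,0,0]], translation=[[0,0,-0.2],[0,0,-0.6],[0,0,-0.8],[0,0,-0.8],[0,0,-0.6],[0,0,0],[0,0,0]], jaw=[0.8,0.9,1,1,1,1,1])

```text
clock: 8.75
position: [0.5954, 0.1399, 0.0853]
ee_rot: [-0.122, 0.993, 0.0, 0.0]
ft_force: [0.0, 1.1, -0.3]
grip_width: 0.999
grasp_force: 0.0
```

```bash
python3 - <<'E'
from h import *
from workcell import optics
c=optics.camera("wrist"); np.savez("w5.npz",**c); cv2.imwrite("pics/w5.png",c["color"][:,:,::-1])
plan(.428,.184,.08,104)
E
```

```text
pos [0.595  0.1397 0.0846] yaw 104.0 tilt 0.04 J [-0.56  1.68  1.62] rows 8 dr [0.0, -0.001, 0.0]
0 [0.757, 0.417, 0.023]
```

View pics/w5.png

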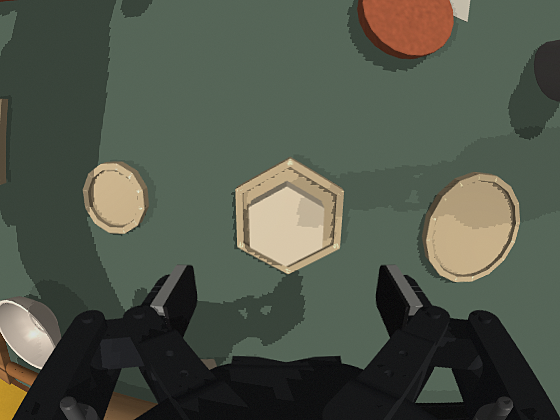

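The hex tile lies inside its recess around (290,225), on the floor, and the large round setter is at (472,228). I'll check the numbers and hover over the round tile.

```bash
python3 - <<'E'
from h import *
c=np.load("w5.npz"); hsv=cv2.cvtColor(c["color"],cv2.COLOR_RGB2HSV).astype(int)
for p in [(285,220),(290,172),(475,230),(115,200)]: print(p,hsv[p[1],p[0]])
t=(hsv[...,1]<62)&(hsv[...,0]<32)&(hsv[...,2]>170); blob(c,t,(285,220),.023)
g=(hsv[...,0]<34)&(hsv[...,1]>35)&(hsv[...,2]>60)
for s in((290,172),(475,230),(115,200)): blob(c,g,s,.008)
plan(.425,.182,.15,104)
E
```

```text
(285, 220) [ 19  53 217]
(290, 172) [ 19  78 193]
(475, 230) [ 19  77 198]
(115, 200) [ 19  77 202]
lab 7 px [285.9 226.3] cen [595.9 139.9] rect [596.6 140.1] [56.6 50.1] 13.5 corner ang 13.6
lab 7 px [288.6 215.7] cen [593.2 141.3] rect [594.7 141.7] [88.8 77.1] 13.2 corner ang 13.3
lab 9 px [470.6 226.5] cen [566.5 289.9] rect [567.1 293.7] [100.1  95.8] 56.7 corner ang 27.6
lab 8 px [115.4 196.8] cen [610.9   6.7] rect [611.6   5.6] [57.2 61.8] 44.0 corner ang 1.3
pos [0.595  0.1397 0.0846] yaw 104.0 tilt 0.04 J [-0.56  1.68  1.62] rows 8 dr [0.0, -0.001, 0.0]
0 [0.774, 0.411, -0.327]
```

Emit:
jog_arm(dr=[[0,0,0],[0,0,0],[0,0,0],[0,0,0],[0,0,0],[0,0,0],[0,0,0],[0,0,0],[0,0,0],[0,0,0]], translation=[[0.75,0.4,-0.4],[0.75,0.4,-0.4],[0.75,0.4,-0.4],[0.75,0.4,-0.4],[0.75,0.4,-0.4],[0.75,0.4,-0.4],[0.75,0.4,-0.4],[0.75,0.4,0],[0.1,0,0],[0,0,0]], jaw=[1,1,1,1,1,1,1,1,1,1])

```text
clock: 9.8
position: [0.4277, 0.1803, 0.1545]
ee_rot: [-0.122, 0.992, -0.0, -0.0]
ft_force: [0.6, -0.4, -0.3]
grip_width: 0.999
grasp_force: 0.0
```

Emit:
jog_arm(dr=[[0,0,0],[0,0,0],[0,0,0]], translation=[[0,0,0],[0,0,0],[0,0,0]], jaw=[1,1,1])

```text
clock: 10.1
position: [0.4285, 0.1802, 0.1548]
ee_rot: [-0.122, 0.993, -0.0, -0.0]
ft_force: [-0.4, 0.6, 0.4]
grip_width: 1.001
grasp_force: 0.0
```

```bash
python3 - <<'E'
from h import *
from workcell import optics
c=optics.camera("wrist"); np.savez("w6.npz",**c); cv2.imwrite("pics/w6.png",c["color"][:,:,::-1])
hsv=cv2.cvtColor(c["color"],cv2.COLOR_RGB2HSV).astype(int)
ter=(hsv[...,1]>90)&((hsv[...,0]<15)|(hsv[...,0]>172))
k,l,st,ce=cv2.connectedComponentsWithStats(ter.astype(np.uint8))
for i in range(1,k):
    if st[i,4]>300:
        cs,_=cv2.findContours((l==i).astype(np.uint8),0,cv2.CHAIN_APPROX_NONE); v=hsv[...,2][l==i]
        print(st[i],ce[i].round(1),"V pct",np.percentile(v,[5,20,50,80,95]))
plan(.425,.182,.15,104)
E
```

```text
[  17    0   97   20 1223] [73.3  6.9] V pct [ 63.  75.  86.  93. 139.]
[   0   99   33   62 1097] [ 18.7 127.4] V pct [ 58.  61.  68.  92. 100.]
[ 253  159   75   75 4425] [290.  196.2] V pct [117. 141. 145. 148. 151.]
[  0 345  35  54 779] [ 15.6 368.2] V pct [ 62.  83. 113. 133. 148.]
pos [0.4284 0.1802 0.1548] yaw 104.0 tilt 0.02 J [-0.76  1.98  1.33] rows 1 dr [-0.003, -0.005, -0.006]
0 [0.114, 0.102, 0.193]
```

```bash
python3 - <<'E'
from h import *
c=np.load("w6.npz"); hsv=cv2.cvtColor(c["color"],cv2.COLOR_RGB2HSV).astype(int)
for t in (110,132):
  m=(hsv[...,1]>90)&(hsv[...,0]<15)&(hsv[...,2]>t); blob(c,m,(290,200),.018)
E
```

```text
lab 17 px [290.2 197. ] cen [427.5 183.8] rect [428.3 184. ] [67.  66.5] 29.5 corner ang 10.2
lab 9 px [290.2 197.1] cen [427.6 183.9] rect [428.6 184.2] [66.1 65.6] 14.1 corner ang 16.5
```

Emit:
jog_arm(dr=[[0,0,0],[0,0,0],[0,0,0],[0,0,0],[0,0,0],[0,0,0],[0,0,0],[0,0,0],[0,0,0],[0,0,0]], translation=[[-0.02,0.15,0.6],[0,0,0.85],[0,0,0.85],[0,0,0.85],[0,0,0.85],[0,0,0.7],[0,0,0.5],[0,0,0.3],[0,0,0],[0,0,0]], jaw=[1,1,1,1,1,1,1,1,1,1])

```text
clock: 11.15
position: [0.4281, 0.1844, 0.0181]
ee_rot: [-0.122, 0.993, 0.0, 0.0]
ft_force: [0.1, 0.1, 0.2]
grip_width: 1.001
grasp_force: 0.0
```

```bash
python3 - <<'E'
from h import *
from workcell import optics
plan(.428,.184,.0,104)
c=optics.camera("wrist"); hsv=cv2.cvtColor(c["color"],cv2.COLOR_RGB2HSV).astype(int)
m=(hsv[...,1]>90)&(hsv[...,0]<15)&(hsv[...,2]>110); blob(c,m,(285,260),.018); print(hsv[260,285],hsv[290,285])
E
```

```text
pos [0.4281 0.1844 0.0181] yaw 104.0 tilt 0.04 J [-0.74  2.1   1.38] rows 1 dr [0.004, 0.01, 0.001]
0 [0.008, -0.014, 0.723]
lab 1 px [283.3 260.6] cen [424.8 182.3] rect [425.4 182.4] [59.7 67.2] 27.3 corner ang -15.0
[  8 166 120] [  9 167 131]
```

Emit:
jog_arm(dr=[[0,0,0],[0,0,0],[0,0,0],[0,0,0],[0,0,0],[0,0,0],[0,0,0],[0,0,0]], translation=[[0,0,0.4],[0,0,0.32],[0,0,0],[0,0,0],[0,0,0],[0,0,0],[0,0,0],[0,0,0]], jaw=[1,1,0.9,0.8,0.75,0.7,0.65,0.6])

```text
clock: 12.0
position: [0.4276, 0.1841, -0.0003]
ee_rot: [-0.122, 0.993, 0.0, -0.0]
ft_force: [-2.9, -2.7, 6.2]
grip_width: 0.779
grasp_force: 33.7
```

Emit:
jog_arm(dr=[[0,0,0],[0,0,0],[0,0,0],[0,0,0],[0,0,0],[0,0,0],[0,0,0],[0,0,0]], translation=[[0,0,0],[0,0,0],[0,0,-0.2],[0,0,-0.4],[0,0,-0.6],[0,0,-0.6],[0,0,0],[0,0,0]], jaw=[0.6,0.6,0.6,0.6,0.6,0.6,0.6,0.6])

```text
clock: 12.8
position: [0.4279, 0.1845, 0.0448]
ee_rot: [-0.122, 0.993, 0.0, 0.001]
ft_force: [0.2, 0.2, -2.2]
grip_width: 0.778
grasp_force: 34.1
```

```bash
python3 - <<'E'
from h import *
from workcell import optics
plan(.567,.291,.05,104)
c=optics.camera("wrist"); cv2.imwrite("pics/w7.png",c["color"][:,:,::-1])
E
```

```text
pos [0.4279 0.1845 0.0448] yaw 104.0 tilt 0.07 J [-0.75  2.08  1.37] rows 8 dr [0.001, 0.002, 0.001]
0 [-0.804, 0.348, -0.025]
```

View pics/w7.png

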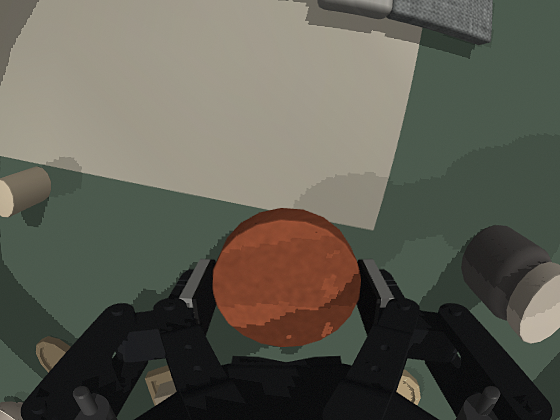

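The round tile is held level at (287,277), 66 mm wide. Moving to the round setter.

Emit:
jog_arm(dr=[[0,0,0],[0,0,0],[0,0,0],[0,0,0],[0,0,0],[0,0,0],[0,0,0],[0,0,0],[0,0,0],[0,0,0]], translation=[[-0.5,0.2,0],[-0.8,0.35,0],[-0.8,0.35,0],[-0.8,0.35,0],[-0.8,0.35,0],[-0.8,0.35,0],[-0.8,0.35,0],[-0.8,0.34,0],[-0.33,0.15,0],[0,0,0]], jaw=[0.6,0.6,0.6,0.6,0.6,0.6,0.6,0.6,0.6,0.6])

```text
clock: 13.85
position: [0.5667, 0.291, 0.0434]
ee_rot: [-0.122, 0.993, -0.0, -0.001]
ft_force: [-0.5, -0.8, -1.3]
grip_width: 0.777
grasp_force: 34.1
```

Emit:
jog_arm(dr=[[0,0,0],[0,0,0],[0,0,0],[0,0,0]], translation=[[0,0,0.3],[0,0,0.3],[0,0,0],[0,0,0]], jaw=[0.6,0.6,0.6,0.6])

```text
clock: 14.25
position: [0.5663, 0.2904, 0.0293]
ee_rot: [-0.122, 0.993, -0.0, -0.0]
ft_force: [-0.5, 1.0, -1.1]
grip_width: 0.778
grasp_force: 34.1
```

```bash
python3 - <<'E'
from h import *
from workcell import optics
plan(.567,.291,.006,104)
E
```

```text
pos [0.5663 0.2904 0.0293] yaw 104.0 tilt 0.04 J [-0.73  1.64  1.38] rows 1 dr [-0.001, -0.011, -0.001]
0 [-0.035, 0.016, 0.93]
```

Emit:
jog_arm(dr=[[0,0,0],[0,0,0],[0,0,0],[0,0,0],[0,0,0],[0,0,0],[0,0,0]], translation=[[-0.03,0.01,0.3],[0,0,0.3],[0,0,0.2],[0,0,0.1],[0,0,0.03],[0,0,0],[0,0,0]], jaw=[0.6,0.6,0.6,0.6,0.6,0.6,0.6])

```text
clock: 14.95
position: [0.5676, 0.2913, 0.0066]
ee_rot: [-0.122, 0.993, 0.0, 0.0]
ft_force: [0.2, 0.2, -0.1]
grip_width: 0.779
grasp_force: 34.1
```

Emit:
jog_arm(dr=[[0,0,0],[0,0,0],[0,0,0],[0,0,0],[0,0,0]], translation=[[0,0,0],[0,0,0],[0,0,0],[0,0,0],[0,0,0]], jaw=[0.8,0.85,0.9,1,1])

```text
clock: 15.45
position: [0.5675, 0.2912, 0.0064]
ee_rot: [-0.122, 0.993, 0.0, 0.0]
ft_force: [-0.4, 0.5, 0.3]
grip_width: 0.997
grasp_force: 0.0
```

Emit:
jog_arm(dr=[[0,0,0],[0,0,0],[0,0,0],[0,0,0],[0,0,0],[0,0,0],[0,0,0],[0,0,0],[0,0,0]], translation=[[0,0,-0.2],[0,0,-0.6],[0,0,-0.9],[0,0,-0.9],[0,0,-0.9],[0,0,-0.9],[0,0,-0.8],[0,0,0],[0,0,0]], jaw=[1,1,1,1,1,1,1,1,1])

```text
clock: 16.35
position: [0.5677, 0.2913, 0.1372]
ee_rot: [-0.122, 0.993, 0.0, 0.001]
ft_force: [-0.6, 0.7, -0.6]
grip_width: 0.997
grasp_force: 0.0
```

```bash
python3 - <<'E'
from h import *
from workcell import optics
c=optics.camera("wrist"); np.savez("w8.npz",**c); cv2.imwrite("pics/w8.png",c["color"][:,:,::-1])
hsv=cv2.cvtColor(c["color"],cv2.COLOR_RGB2HSV).astype(int)
ter=(hsv[...,1]>90)&(hsv[...,0]<15)
k,l,st,ce=cv2.connectedComponentsWithStats(ter.astype(np.uint8))
for i in range(1,k):
    if st[i,4]>1000: print(st[i],ce[i]); blob(c,l==i,np.int32(ce[i]),.023)
plan(.46,-.14,.2,87.4)
E
```

```text
[ 246  162   81   82 5172] [285.86736272 202.60324826]
lab 1 px [285.9 202.6] cen [566.6 291.1] rect [567.4 291.2] [70.2 66.9] 16.1 corner ang 12.1
pos [0.5672 0.2911 0.1362] yaw 104.0 tilt 0.01 J [-0.75  1.56  1.35] rows 19 dr [0.0, -0.0, 0.219]
0 [0.439, -0.826, -0.134]
1 [0.426, -0.833, -0.134]
2 [0.413, -0.839, -0.134]
3 [0.4, -0.845, -0.134]
4 [0.387, -0.851, -0.134]
5 [0.374, -0.857, -0.134]
6 [0.361, -0.863, -0.134]
7 [0.348, -0.868, -0.134]
8 [0.335, -0.873, -0.134]
9 [0.321, -0.878, -0.134]
10 [0.308, -0.883, -0.134]
11 [0.295, -0.888, -0.134]
12 [0.281, -0.892, -0.134]
13 [0.267, -0.896, -0.134]
14 [0.254, -0.9, -0.134]
15 [0.24, -0.904, -0.134]
16 [0.226, -0.908, -0.134]
17 [0.212, -0.911, -0.134]
18 [0.198, -0.914, -0.134]
```

The round tile is centred at (567,291) with its top at the right height. Next, over to the other stack.

Emit:
jog_arm(dr=[[0,0,0.22],[0,0,0.22],[0,0,0.22],[0,0,0.22],[0,0,0.22],[0,0,0.22],[0,0,0.22],[0,0,0.22],[0,0,0.22],[0,0,0.22]], translation=[[0.44,-0.83,-0.13],[0.43,-0.83,-0.13],[0.41,-0.84,-0.13],[0.4,-0.845,-0.13],[0.39,-0.85,-0.13],[0.37,-0.86,-0.13],[0.36,-0.86,-0.13],[0.35,-0.87,-0.13],[0.33,-0.87,-0.13],[0.32,-0.88,-0.13]], jaw=[1,1,1,1,1,1,1,1,1,1])

```text
clock: 17.4
position: [0.5106, 0.0625, 0.169]
ee_rot: [-0.045, 0.999, 0.0, 0.0]
ft_force: [1.1, -0.7, -0.2]
grip_width: 0.998
grasp_force: 0.0
```

Emit:
jog_arm(dr=[[0,0,0.22],[0,0,0.22],[0,0,0.22],[0,0,0.22],[0,0,0.22],[0,0,0.22],[0,0,0.22],[0,0,0.22],[0,0,0.22],[0,0,0]], translation=[[0.31,-0.88,-0.13],[0.295,-0.89,-0.13],[0.28,-0.89,-0.13],[0.27,-0.9,-0.13],[0.25,-0.9,-0.13],[0.24,-0.9,-0.13],[0.23,-0.91,-0.13],[0.21,-0.91,-0.13],[0.2,-0.91,-0.13],[0,0,0]], jaw=[1,1,1,1,1,1,1,1,1,1])

```text
clock: 18.4
position: [0.4589, -0.1438, 0.1987]
ee_rot: [0.027, 1.0, -0.0, 0.0]
ft_force: [0.1, 0.6, -0.2]
grip_width: 0.998
grasp_force: 0.0
```

Emit:
jog_arm(dr=[[0,0,0],[0,0,0],[0,0,0]], translation=[[0,0,0],[0,0,0],[0,0,0]], jaw=[1,1,1])

```text
clock: 18.7
position: [0.46, -0.139, 0.1979]
ee_rot: [0.023, 1.0, 0.0, -0.0]
ft_force: [0.6, -0.2, 0.4]
grip_width: 0.998
grasp_force: 0.0
```

```bash
python3 - <<'E'
from h import *
from workcell import optics
c=optics.camera("wrist"); np.savez("w9.npz",**c); cv2.imwrite("pics/w9.png",c["color"][:,:,::-1])
plan(.46,-.14,.2,87.4)
E
```

```text
pos [ 0.46   -0.1391  0.1979] yaw 87.4 tilt 0.02 J [-0.37  1.9   1.74] rows 1 dr [0.001, -0.005, -0.009]
0 [-0.001, -0.038, -0.085]
```

View pics/w9.png

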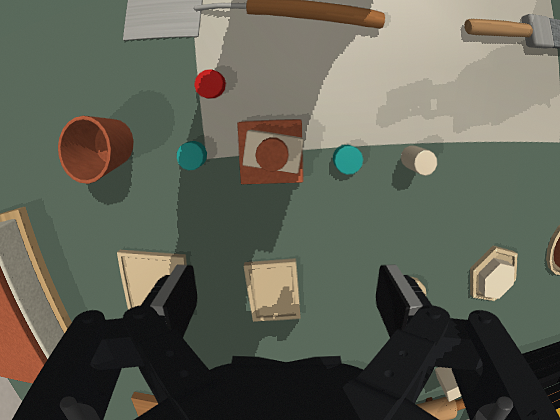

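The wrist view shows the stack at (272,153) with turquoise decoys to either side at (190,156) and (348,159), so the jaws should only partly open along y. I'll measure all three tiles.

```bash
python3 - <<'E'
from h import *
c=np.load("w9.npz"); hsv=cv2.cvtColor(c["color"],cv2.COLOR_RGB2HSV).astype(int)
for p in [(272,153),(272,167),(255,150),(290,145),(270,127),(290,180),(282,139),(270,110),(245,175)]: print(p,hsv[p[1],p[0]])
ter=(hsv[...,1]>95)&(hsv[...,0]<15)
cs=[(272,153,.054),(270,127,.018)]
k,l,st,ce=cv2.connectedComponentsWithStats(ter.astype(np.uint8))
for i in range(1,k):
    if 200<st[i,4]<8000: print(i,st[i],ce[i].round(1))
blob(c,ter,(272,153),.054); blob(c,ter,(270,127),.018,4)
off=(hsv[...,1]>40)&(hsv[...,1]<75)&(hsv[...,0]<25); blob(c,off,(255,150),.036,2); blob(c,off,(290,145),.036,2)
g=(hsv[...,0]<34)&(hsv[...,1]>45)&(hsv[...,2]>60)
blob(c,g,(272,285),.008,2)
E
```

```text
(272, 153) [  8 165 116]
(272, 167) [  9 163 116]
(255, 150) [ 21  45 160]
(290, 145) [ 18  53 130]
(270, 127) [  8 165  91]
(290, 180) [  8 165 113]
(282, 139) [ 20  47 135]
(270, 110) [ 22  31 124]
(245, 175) [  8 161 109]
1 [ 246    0  139   28 2311] [317.2  11.4]
22 [194  69  32  30 714] [209.4  83.5]
23 [  58  116   75   68 3914] [ 93.3 147. ]
24 [ 237  119   66   65 2777] [269.3 152.3]
26 [   0  267   48  116 2954] [ 16.7 340.4]
31 [131 392  27  25 392] [143.  402.4]
lab 24 px [269.3 152.3] cen [ 418.8 -151.2] rect [ 419.2 -151.4] [56.7 57. ] 89.1 corner ang -23.2
lab 24 px [269.3 152.3] cen [ 423.2 -153.2] rect [ 423.6 -153.3] [63.8 64.1] 89.1 corner ang 44.0
lab 87 px [273.1 149. ] cen [ 420.9 -149.9] rect [ 421.  -149.7] [54.5 34.7] 78.5 corner ang 78.9
lab 87 px [273.1 149. ] cen [ 420.9 -149.9] rect [ 421.  -149.7] [54.5 34.7] 78.5 corner ang 78.9
lab 12 px [272.6 289.4] cen [ 587.6 -160.8] rect [ 589.9 -160.9] [85.5 61.3] 2.3 corner ang 1.7
```

```bash
python3 - <<'E'
from h import *
c=np.load("w9.npz"); hsv=cv2.cvtColor(c["color"],cv2.COLOR_RGB2HSV).astype(int)
m=((hsv[...,1]>95)&(hsv[...,0]<15)).astype(np.uint8); m[:,:250]=0;m[:,294:]=0;m[173:]=0;m[:135]=0
m=cv2.morphologyEx(m,cv2.MORPH_OPEN,cv2.getStructuringElement(2,(15,15))); v,u=np.nonzero(m)
print(u.min(),u.max(),v.min(),v.max()); blob(c,m,(272,153),.054)
plan(.421,-.151,.1,87.4)
E
```

```text
256 287 138 172
lab 1 px [271.5 154.6] cen [ 422.  -150.2] rect [ 422.4 -150.3] [27.7 30.7] 87.1 corner ang -18.7
pos [ 0.46   -0.1391  0.1979] yaw 87.4 tilt 0.02 J [-0.37  1.9   1.74] rows 5 dr [0.0, -0.001, -0.002]
0 [0.307, -0.11, 0.783]
```

Emit:
jog_arm(dr=[[0,0,0],[0,0,0],[0,0,0],[0,0,0],[0,0,0],[0,0,0],[0,0,0],[0,0,0],[0,0,0],[0,0,0]], translation=[[0.3,-0.1,0.5],[0.4,-0.14,0.8],[0.4,-0.14,0.8],[0.3,-0.1,0.8],[0.12,-0.04,0.8],[0,0,0.7],[0,0,0.4],[0,0,0],[0,0,0],[0,0,0]], jaw=[0.8,0.6,0.6,0.6,0.6,0.6,0.6,0.6,0.6,0.6])

```text
clock: 19.75
position: [0.422, -0.1509, 0.0788]
ee_rot: [0.024, 1.0, 0.0, 0.001]
ft_force: [0.0, -0.2, 0.8]
grip_width: 0.605
grasp_force: 0.0
```

```bash
python3 - <<'E'
from h import *
from workcell import optics
c=optics.camera("wrist"); np.savez("w10.npz",**c); cv2.imwrite("pics/w10.png",c["color"][:,:,::-1])
plan(.4215,-.1504,.039,87.4)
E
```

```text
pos [ 0.4219 -0.1509  0.0788] yaw 87.3 tilt 0.08 J [-0.33  2.11  1.83] rows 2 dr [0.001, 0.01, -0.013]
0 [0.011, 0.01, 0.796]
```

View pics/w10.png

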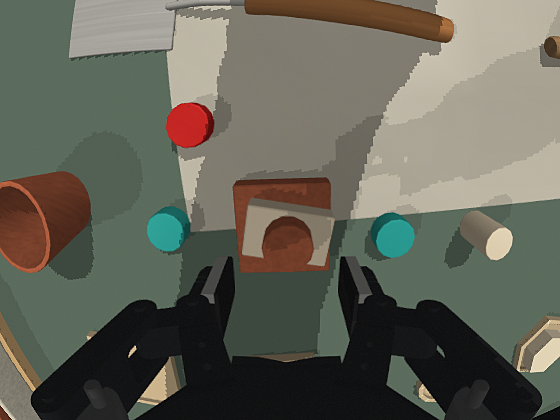

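The disc at (288,243) is centred between the fingers (234, 339) and the decoys are clear. Descend and grip.

Emit:
jog_arm(dr=[[0,0,0],[0,0,0],[0,0,0],[0,0,0],[0,0,0],[0,0,0],[0,0,0],[0,0,0],[0,0,0],[0,0,0]], translation=[[0.01,0.02,0.5],[0,0,0.5],[0,0,0.4],[0,0,0.19],[0,0,0],[0,0,0],[0,0,0],[0,0,0],[0,0,0],[0,0,0]], jaw=[0.6,0.6,0.6,0.6,0.6,0.5,0.4,0.35,0.3,0.25], squeeze=25)

```text
clock: 20.8
position: [0.4214, -0.1504, 0.0387]
ee_rot: [0.024, 1.0, 0.0, 0.0]
ft_force: [-2.2, -0.0, 6.4]
grip_width: 0.341
grasp_force: 24.5
```

Emit:
jog_arm(dr=[[0,0,0],[0,0,0],[0,0,0],[0,0,0],[0,0,0],[0,0,0],[0,0,0],[0,0,0]], translation=[[0,0,0],[0,0,0],[0,0,-0.2],[0,0,-0.4],[0,0,-0.6],[0,0,-0.4],[0,0,0],[0,0,0]], jaw=[0.2,0.2,0.2,0.2,0.2,0.2,0.2,0.2])

```text
clock: 21.6
position: [0.4212, -0.1502, 0.0784]
ee_rot: [0.024, 1.0, 0.0, 0.0]
ft_force: [-0.8, 0.3, -0.3]
grip_width: 0.337
grasp_force: 24.8
```

```bash
python3 - <<'E'
from h import *
from workcell import optics
c=optics.camera("wrist"); np.savez("w11.npz",**c); cv2.imwrite("pics/w11.png",c["color"][:,:,::-1])
plan(.611,.0045,.078,87.4)
E
```

```text
pos [ 0.4209 -0.1502  0.078 ] yaw 87.3 tilt 0.02 J [-0.33  2.11  1.83] rows 11 dr [0.0, -0.0, -0.002]
0 [-0.664, 0.594, 0.0]
```

View pics/w11.png

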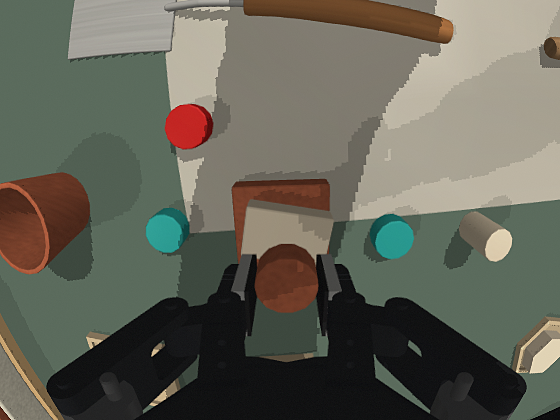

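The disc is held level at (287,278); the oblong and square are undisturbed. Carrying it to the disc setter.

Emit:
jog_arm(dr=[[0,0,0],[0,0,0],[0,0,0],[0,0,0],[0,0,0],[0,0,0],[0,0,0],[0,0,0],[0,0,0],[0,0,0]], translation=[[-0.4,0.35,0],[-0.7,0.62,0],[-0.78,0.7,0],[-0.78,0.7,0],[-0.78,0.7,0],[-0.78,0.7,0],[-0.78,0.7,0],[-0.78,0.7,0],[-0.78,0.7,0],[-0.76,0.67,0]], jaw=[0.2,0.2,0.2,0.2,0.2,0.2,0.2,0.2,0.2,0.2])

```text
clock: 22.65
position: [0.6125, 0.0065, 0.0771]
ee_rot: [0.023, 1.0, 0.0, -0.001]
ft_force: [-0.0, -0.5, 0.3]
grip_width: 0.337
grasp_force: 24.8
```

Emit:
jog_arm(dr=[[0,0,0],[0,0,0],[0,0,0],[0,0,0]], translation=[[0,0,0.5],[0,0,0.5],[0,0,0],[0,0,0]], jaw=[0.2,0.2,0.2,0.2])

```text
clock: 23.05
position: [0.6108, 0.0035, 0.0527]
ee_rot: [0.024, 1.0, -0.0, -0.001]
ft_force: [0.6, -0.4, -0.1]
grip_width: 0.337
grasp_force: 24.8
```

```bash
python3 - <<'E'
from h import *
plan(.6113,.0045,.0095,87.4)
E
```

```text
pos [0.6108 0.0035 0.0527] yaw 87.2 tilt 0.09 J [-0.45  1.71  1.63] rows 2 dr [-0.003, -0.011, -0.023]
0 [-0.011, 0.021, 0.863]
```

Emit:
jog_arm(dr=[[0,0,0],[0,0,0],[0,0,0],[0,0,0],[0,0,0],[0,0,0],[0,0,0],[0,0,0]], translation=[[-0.02,0.04,0.5],[0,0,0.5],[0,0,0.4],[0,0,0.2],[0,0,0.12],[0,0,0],[0,0,0],[0,0,0]], jaw=[0.2,0.2,0.2,0.2,0.2,0.2,0.2,0.2])

```text
clock: 23.85
position: [0.6125, 0.0053, 0.0107]
ee_rot: [0.024, 1.0, 0.0, 0.0]
ft_force: [0.1, -0.9, -0.6]
grip_width: 0.34
grasp_force: 24.8
```

Emit:
jog_arm(dr=[[0,0,0],[0,0,0],[0,0,0],[0,0,0],[0,0,0]], translation=[[0,0,0],[0,0,0],[0,0,0],[0,0,0],[0,0,0]], jaw=[0.36,0.4,0.45,0.5,0.55])

```text
clock: 24.35
position: [0.6122, 0.0053, 0.0103]
ee_rot: [0.024, 1.0, 0.0, 0.0]
ft_force: [-0.2, 0.6, 0.7]
grip_width: 0.545
grasp_force: 0.0
```

Emit:
jog_arm(dr=[[0,0,0],[0,0,0],[0,0,0],[0,0,0],[0,0,0],[0,0,0],[0,0,0],[0,0,0],[0,0,0]], translation=[[0,0,-0.2],[0,0,-0.6],[0,0,-0.9],[0,0,-0.9],[0,0,-0.9],[0,0,-0.9],[0,0,-0.8],[0,0,0],[0,0,0]], jaw=[0.6,0.6,0.6,0.6,0.6,0.6,0.6,0.6,0.6])

```text
clock: 25.25
position: [0.6124, 0.0053, 0.1412]
ee_rot: [0.024, 1.0, 0.0, 0.001]
ft_force: [-0.3, 0.4, -0.8]
grip_width: 0.601
grasp_force: 0.0
```

```bash
python3 - <<'E'
from h import *
from workcell import optics
c=optics.camera("wrist"); np.savez("w12.npz",**c); cv2.imwrite("pics/w12.png",c["color"][:,:,::-1])
hsv=cv2.cvtColor(c["color"],cv2.COLOR_RGB2HSV).astype(int)
ter=(hsv[...,1]>90)&(hsv[...,0]<15)
k,l,st,ce=cv2.connectedComponentsWithStats(ter.astype(np.uint8))
for i in range(1,k):
    if 300<st[i,4]<1800 : print(st[i],ce[i]); blob(c,l==i,np.int32(ce[i]),.020)
g=(hsv[...,0]<34)&(hsv[...,1]>45)&(hsv[...,2]>60); blob(c,g,(287,220),.008)
plan(.45,-.155,.2,-11.3)
E
```

```text
[  74    0   66   53 1692] [108.24349882  32.10401891]
lab 1 px [108.2  32.1] cen [ 443.  -144.9] rect [ 440.6 -148.8] [70.7 39.9] 89.3 corner ang 1.8
[ 269  183   35   38 1052] [285.99904943 201.63973384]
lab 1 px [286.  201.6] cen [612.3   5.4] rect [612.3   5.3] [29.  32.7] 87.3 corner ang 2.8
[399 375  26  18 309] [410.60517799 383.72168285]
lab 1 px [410.6 383.7] cen [854.9 150. ] rect [854.3 151.6] [35.3 30.7] 15.9 corner ang -4.4
[141 378  22  35 374] [151.72192513 395.34759358]
lab 1 px [151.7 395.3] cen [ 867.9 -184.6] rect [ 871.2 -184.8] [27.5 87. ] 51.9 corner ang -27.4
lab 16 px [285.9 197.3] cen [611.7   5.3] rect [612.5   5.1] [57.5 57.2] 42.9 corner ang 22.6
pos [0.6119 0.0053 0.1403] yaw 87.3 tilt 0.02 J [-0.48  1.64  1.59] rows 21 dr [0.0, 0.0, -0.969]
0 [0.294, -0.32, -0.114]
1 [0.315, -0.299, -0.114]
2 [0.334, -0.277, -0.114]
3 [0.352, -0.254, -0.114]
4 [0.368, -0.229, -0.114]
5 [0.383, -0.204, -0.114]
6 [0.396, -0.178, -0.114]
7 [0.407, -0.15, -0.114]
8 [0.416, -0.123, -0.114]
9 [0.424, -0.094, -0.114]
10 [0.429, -0.065, -0.114]
11 [0.433, -0.036, -0.114]
12 [0.434, -0.007, -0.114]
13 [0.433, 0.023, -0.114]
14 [0.431, 0.052, -0.114]
15 [0.426, 0.081, -0.114]
16 [0.42, 0.109, -0.114]
17 [0.412, 0.138, -0.114]
18 [0.401, 0.165, -0.114]
19 [0.389, 0.192, -0.114]
20 [0.375, 0.218, -0.114]
```

The disc is in its setter (612.3, 5.4 against setter 612, 5.2). For the oblong I have to turn the other way because of the last joint's range.

```bash
sed -i 's/z,yaw=None,n=None)/z,yaw=None,n=None,turn=0)/; s/d=(yaw-cur+90)%180-90;/d=(yaw-cur+90)%180-90+turn;/' h.py
python3 -c "
from h import *
plan(.45,-.152,.18,-11.3,30,-180)"
```

```text
pos [0.6119 0.0053 0.1403] yaw 87.3 tilt 0.02 J [-0.48  1.64  1.59] rows 30 dr [0.0, -0.0, 0.822]
0 [0.206, -0.22, -0.053]
1 [0.193, -0.231, -0.053]
2 [0.179, -0.242, -0.053]
3 [0.165, -0.252, -0.053]
4 [0.15, -0.261, -0.053]
5 [0.135, -0.269, -0.053]
6 [0.12, -0.276, -0.053]
7 [0.104, -0.283, -0.053]
8 [0.087, -0.288, -0.053]
9 [0.07, -0.293, -0.053]
10 [0.054, -0.296, -0.053]
11 [0.037, -0.299, -0.053]
12 [0.019, -0.3, -0.053]
13 [0.002, -0.301, -0.053]
14 [-0.015, -0.301, -0.053]
15 [-0.032, -0.299, -0.053]
16 [-0.049, -0.297, -0.053]
17 [-0.066, -0.294, -0.053]
18 [-0.083, -0.289, -0.053]
19 [-0.1, -0.284, -0.053]
20 [-0.116, -0.278, -0.053]
21 [-0.131, -0.271, -0.053]
22 [-0.147, -0.263, -0.053]
23 [-0.162, -0.254, -0.053]
24 [-0.176, -0.244, -0.053]
25 [-0.19, -0.234, -0.053]
26 [-0.203, -0.223, -0.053]
27 [-0.215, -0.211, -0.053]
28 [-0.227, -0.198, -0.053]
29 [-0.238, -0.185, -0.053]
```

Emit:
jog_arm(dr=[[0,0,0.82],[0,0,0.82],[0,0,0.82],[0,0,0.82],[0,0,0.82],[0,0,0.82],[0,0,0.82],[0,0,0.82],[0,0,0.82],[0,0,0.82]], translation=[[0.21,-0.22,-0.05],[0.19,-0.23,-0.05],[0.18,-0.24,-0.05],[0.165,-0.25,-0.05],[0.15,-0.26,-0.05],[0.135,-0.27,-0.05],[0.12,-0.28,-0.05],[0.1,-0.28,-0.05],[0.09,-0.29,-0.05],[0.07,-0.29,-0.05]], jaw=[0.7,0.8,0.8,0.8,0.8,0.8,0.8,0.8,0.8,0.8])

```text
clock: 26.3
position: [0.5573, -0.0474, 0.1519]
ee_rot: [0.306, 0.952, -0.0, -0.001]
ft_force: [-0.1, -0.3, 0.2]
grip_width: 0.796
grasp_force: 0.0
```

Emit:
jog_arm(dr=[[0,0,0.82],[0,0,0.82],[0,0,0.82],[0,0,0.82],[0,0,0.82],[0,0,0.82],[0,0,0.82],[0,0,0.82],[0,0,0.82],[0,0,0.82]], translation=[[0.05,-0.3,-0.05],[0.04,-0.3,-0.05],[0.02,-0.3,-0.05],[0,-0.3,-0.05],[-0.015,-0.3,-0.05],[-0.03,-0.3,-0.05],[-0.05,-0.3,-0.05],[-0.07,-0.29,-0.05],[-0.08,-0.29,-0.05],[-0.1,-0.28,-0.05]], jaw=[0.8,0.8,0.8,0.8,0.8,0.8,0.8,0.8,0.8,0.8])

```text
clock: 27.3
position: [0.5035, -0.0999, 0.1645]
ee_rot: [0.562, 0.827, -0.001, -0.001]
ft_force: [-0.7, -0.5, -0.4]
grip_width: 0.803
grasp_force: 0.0
```

Emit:
jog_arm(dr=[[0,0,0.82],[0,0,0.82],[0,0,0.82],[0,0,0.82],[0,0,0.82],[0,0,0.82],[0,0,0.82],[0,0,0.82],[0,0,0.82],[0,0,0.82]], translation=[[-0.12,-0.28,-0.05],[-0.13,-0.27,-0.05],[-0.15,-0.26,-0.05],[-0.16,-0.25,-0.05],[-0.18,-0.24,-0.05],[-0.19,-0.23,-0.05],[-0.2,-0.22,-0.05],[-0.215,-0.21,-0.05],[-0.23,-0.2,-0.05],[-0.24,-0.185,-0.05]], jaw=[0.8,0.8,0.8,0.8,0.8,0.8,0.8,0.8,0.8,0.8])

```text
clock: 28.3
position: [0.4501, -0.1526, 0.1771]
ee_rot: [0.773, 0.634, -0.001, -0.0]
ft_force: [-0.7, -0.1, 0.3]
grip_width: 0.805
grasp_force: 0.0
```

Emit:
jog_arm(dr=[[0,0,0],[0,0,0],[0,0,0]], translation=[[0,0,0],[0,0,0],[0,0,0]], jaw=[0.8,0.8,0.8])

```text
clock: 28.6
position: [0.451, -0.1521, 0.1775]
ee_rot: [0.772, 0.636, -0.0, -0.0]
ft_force: [0.0, 0.3, 0.3]
grip_width: 0.802
grasp_force: 0.0
```

```bash
python3 - <<'E'
from h import *
from workcell import optics
c=optics.camera("wrist"); np.savez("w13.npz",**c); cv2.imwrite("pics/w13.png",c["color"][:,:,::-1])
hsv=cv2.cvtColor(c["color"],cv2.COLOR_RGB2HSV).astype(int)
K=c["mtx"]; X=c["R"]@[.421,-.150,.036]+c["t"]; th=np.arctan2(np.hypot(X[0],X[1]),X[2]); s=np.int32(X[:2]/np.hypot(X[0],X[1])*th*K[0,0]+K[:2,2]); print(s,hsv[s[1],s[0]])
for lo,hi in((38,80),(42,75)):
    off=(hsv[...,1]>lo)&(hsv[...,1]<hi)&(hsv[...,0]<25)&(hsv[...,2]>85); blob(c,off,s,.036,2)
plan(.421,-.150,.022,-11.3)
E
```

```text
[253 199] [ 20  51 150]
lab 148 px [254.8 197.4] cen [ 422.3 -148.5] rect [ 421.9 -149.2] [56.9 34. ] 78.4 corner ang 77.8
lab 120 px [254.6 197.4] cen [ 422.2 -148.4] rect [ 421.9 -149.2] [56.9 34. ] 78.3 corner ang 77.3
pos [ 0.451  -0.1521  0.1775] yaw -11.0 tilt 0.03 J [-0.58  1.95  0.06] rows 7 dr [-0.001, 0.0, 0.01]
0 [-0.021, -0.17, 0.889]
```

Emit:
jog_arm(dr=[[0,0,0.15],[0,0,0],[0,0,0],[0,0,0],[0,0,0],[0,0,0],[0,0,0],[0,0,0],[0,0,0],[0,0,0]], translation=[[-0.11,-0.3,0.5],[0,-0.4,0.8],[0,-0.3,0.8],[0,-0.165,0.8],[0,0,0.8],[0,0,0.8],[0,0,0.5],[0,0,0],[0,0,0],[0,0,0]], jaw=[0.8,0.8,0.8,0.8,0.8,0.8,0.8,0.8,0.8,0.8])

```text
clock: 29.65
position: [0.4224, -0.1494, 0.0535]
ee_rot: [0.775, 0.631, 0.0, 0.0]
ft_force: [-1.2, -0.2, -0.2]
grip_width: 0.801
grasp_force: 0.0
```

```bash
python3 - <<'E'
from h import *
from workcell import optics
c=optics.camera("wrist"); np.savez("w14.npz",**c); cv2.imwrite("pics/w14.png",c["color"][:,:,::-1])
hsv=cv2.cvtColor(c["color"],cv2.COLOR_RGB2HSV).astype(int)
K=c["mtx"]; X=c["R"]@[.421,-.150,.036]+c["t"]; th=np.arctan2(np.hypot(X[0],X[1]),X[2]); s=np.int32(X[:2]/np.hypot(X[0],X[1])*th*K[0,0]+K[:2,2]); print(s,hsv[s[1],s[0]])
off=(hsv[...,1]>40)&(hsv[...,1]<77)&(hsv[...,0]<25)&(hsv[...,2]>85); blob(c,off,s,.036,2)
plan(.4219,-.1493,.0215,-11.6)
E
```

```text
[283 255] [ 19  53 164]
lab 158 px [284.9 248.7] cen [ 422.2 -146.8] rect [ 421.8 -148.5] [57.6 33.8] 78.3 corner ang 78.1
pos [ 0.4225 -0.1493  0.0535] yaw -11.7 tilt 0.08 J [-0.54  2.14  0.19] rows 2 dr [0.009, -0.003, -0.012]
0 [-0.002, -0.013, 0.64]
```

Aligned; descend, grip and lift.

Emit:
jog_arm(dr=[[0,0,0],[0,0,0],[0,0,0],[0,0,0],[0,0,0],[0,0,0],[0,0,0],[0,0,0],[0,0,0],[0,0,0]], translation=[[0.02,-0.02,0.4],[0,0,0.4],[0,0,0.3],[0,0,0.18],[0,0,0],[0,0,0],[0,0,0],[0,0,0],[0,0,0],[0,0,0]], jaw=[0.8,0.8,0.8,0.8,0.75,0.65,0.55,0.45,0.38,0.3], squeeze=30)

```text
clock: 30.7
position: [0.4217, -0.1487, 0.0212]
ee_rot: [0.776, 0.631, 0.0, 0.0]
ft_force: [-0.9, 0.9, 6.2]
grip_width: 0.39
grasp_force: 30.0
```

Emit:
jog_arm(dr=[[0,0,0],[0,0,0],[0,0,0],[0,0,0],[0,0,0],[0,0,0],[0,0,0],[0,0,0],[0,0,0]], translation=[[0,0,0],[0,0,0],[0,0,0],[0,0,-0.2],[0,0,-0.4],[0,0,-0.6],[0,0,-0.6],[0,0,0],[0,0,0]], jaw=[0.25,0.25,0.25,0.25,0.25,0.25,0.25,0.25,0.25])

```text
clock: 31.6
position: [0.4217, -0.1485, 0.066]
ee_rot: [0.775, 0.631, 0.001, 0.0]
ft_force: [0.9, -0.3, -0.5]
grip_width: 0.391
grasp_force: 30.3
```

```bash
python3 - <<'E'
from h import *
from workcell import optics
c=optics.camera("wrist"); np.savez("w15.npz",**c); cv2.imwrite("pics/w15.png",c["color"][:,:,::-1])
plan(.5895,-.1615,.066,-87.5,20)
E
```

```text
pos [ 0.4214 -0.1485  0.0655] yaw -11.7 tilt 0.03 J [-0.56  2.13  0.16] rows 20 dr [-0.0, -0.0, 0.948]
0 [0.043, 0.335, -0.001]
1 [0.065, 0.331, -0.001]
2 [0.086, 0.326, -0.001]
3 [0.108, 0.32, -0.001]
4 [0.129, 0.312, -0.001]
5 [0.149, 0.303, -0.001]
6 [0.169, 0.292, -0.001]
7 [0.188, 0.28, -0.001]
8 [0.206, 0.267, -0.001]
9 [0.223, 0.253, -0.001]
10 [0.239, 0.238, -0.001]
11 [0.254, 0.221, -0.001]
12 [0.268, 0.204, -0.001]
13 [0.281, 0.186, -0.001]
14 [0.293, 0.167, -0.001]
15 [0.303, 0.147, -0.001]
16 [0.313, 0.127, -0.001]
17 [0.32, 0.106, -0.001]
18 [0.327, 0.084, -0.001]
19 [0.331, 0.063, -0.001]
```

View pics/w15.png

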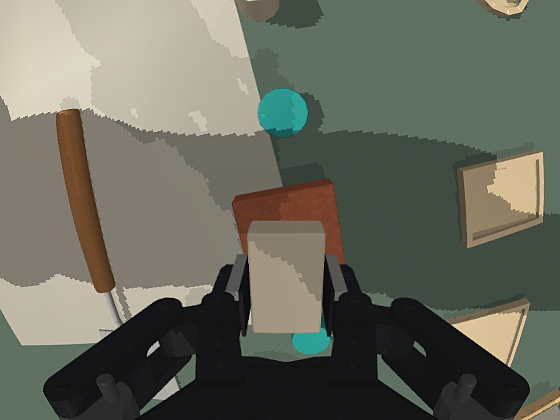

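The oblong is held squarely between the pads (247–325), and the square stays on the table behind it. That's my last picture; from here I use numbers only. Carrying the oblong over while turning.

Emit:
jog_arm(dr=[[0,0,0.95],[0,0,0.95],[0,0,0.95],[0,0,0.95],[0,0,0.95],[0,0,0.95],[0,0,0.95],[0,0,0.95],[0,0,0.95],[0,0,0.95]], translation=[[0.04,0.335,0],[0.065,0.33,0],[0.09,0.33,0],[0.11,0.32,0],[0.13,0.31,0],[0.15,0.3,0],[0.17,0.29,0],[0.19,0.28,0],[0.21,0.27,0],[0.22,0.25,0]], jaw=[0.25,0.25,0.25,0.25,0.25,0.25,0.25,0.25,0.25,0.25])

```text
clock: 32.65
position: [0.5054, -0.1551, 0.0648]
ee_rot: [0.939, 0.343, -0.001, -0.0]
ft_force: [0.9, -0.3, -0.1]
grip_width: 0.389
grasp_force: 30.3
```

Emit:
jog_arm(dr=[[0,0,0.95],[0,0,0.95],[0,0,0.95],[0,0,0.95],[0,0,0.95],[0,0,0.95],[0,0,0.95],[0,0,0.95],[0,0,0.95],[0,0,0.95]], translation=[[0.24,0.24,0],[0.25,0.22,0],[0.27,0.2,0],[0.28,0.19,0],[0.29,0.17,0],[0.3,0.15,0],[0.31,0.13,0],[0.32,0.11,0],[0.33,0.08,0],[0.33,0.06,0]], jaw=[0.25,0.25,0.25,0.25,0.25,0.25,0.25,0.25,0.25,0.25])

```text
clock: 33.65
position: [0.5893, -0.162, 0.0645]
ee_rot: [1.0, 0.019, -0.001, 0.0]
ft_force: [-0.0, 0.2, -1.7]
grip_width: 0.386
grasp_force: 30.2
```

Emit:
jog_arm(dr=[[0,0,0],[0,0,0],[0,0,0]], translation=[[0,0,0.3],[0,0,0],[0,0,0]], jaw=[0.25,0.25,0.25])

```text
clock: 33.95
position: [0.5886, -0.1621, 0.0574]
ee_rot: [1.0, 0.02, -0.001, -0.0]
ft_force: [0.8, 0.6, -0.0]
grip_width: 0.389
grasp_force: 30.2
```

```bash
python3 - <<'E'
from h import *
from workcell import optics
c=optics.camera("wrist"); np.savez("w16.npz",**c)
hsv=cv2.cvtColor(c["color"],cv2.COLOR_RGB2HSV).astype(int)
off=(hsv[...,1]>40)&(hsv[...,1]<77)&(hsv[...,0]<25)&(hsv[...,2]>85); print(hsv[290,287])
plan(.5895,-.1615,.0092,-87.6)
E
```

```text
[ 22  34 242]
pos [ 0.5889 -0.1621  0.0578] yaw -87.7 tilt 0.05 J [-0.51  1.72 -0.9 ] rows 3 dr [-0.001, 0.004, -0.006]
0 [0.009, -0.008, 0.649]
```

Emit:
jog_arm(dr=[[0,0,0],[0,0,0],[0,0,0],[0,0,0],[0,0,0],[0,0,0],[0,0,0],[0,0,0],[0,0,0]], translation=[[0.02,-0.02,0.5],[0,0,0.5],[0,0,0.4],[0,0,0.3],[0,0,0.2],[0,0,0.05],[0,0,0],[0,0,0],[0,0,0]], jaw=[0.25,0.25,0.25,0.25,0.25,0.25,0.25,0.25,0.25])

```text
clock: 34.9
position: [0.5903, -0.1616, 0.0099]
ee_rot: [1.0, 0.02, 0.0, -0.0]
ft_force: [0.1, -0.0, -0.3]
grip_width: 0.389
grasp_force: 30.2
```

Emit:
jog_arm(dr=[[0,0,0],[0,0,0],[0,0,0],[0,0,0],[0,0,0]], translation=[[0,0,0],[0,0,0],[0,0,0],[0,0,0],[0,0,0]], jaw=[0.42,0.46,0.5,0.55,0.6])

```text
clock: 35.4
position: [0.59, -0.1615, 0.0096]
ee_rot: [1.0, 0.02, 0.0, -0.0]
ft_force: [0.0, 0.3, -0.8]
grip_width: 0.598
grasp_force: 0.0
```

Emit:
jog_arm(dr=[[0,0,0],[0,0,0],[0,0,0],[0,0,0],[0,0,0],[0,0,0],[0,0,0],[0,0,0],[0,0,0]], translation=[[0,0,-0.2],[0,0,-0.6],[0,0,-0.9],[0,0,-0.9],[0,0,-0.9],[0,0,-0.9],[0,0,-0.8],[0,0,0],[0,0,0]], jaw=[0.6,0.6,0.6,0.8,1,1,1,1,1])

```text
clock: 36.3
position: [0.5902, -0.1616, 0.1403]
ee_rot: [1.0, 0.02, 0.001, -0.0]
ft_force: [-0.6, 0.7, -0.0]
grip_width: 1.0
grasp_force: 0.0
```

```bash
python3 - <<'E'
from h import *
from workcell import optics
c=optics.camera("wrist"); np.savez("w17.npz",**c)
hsv=cv2.cvtColor(c["color"],cv2.COLOR_RGB2HSV).astype(int)
def pj(X):
    X=c["R"]@X+c["t"]; h=np.hypot(X[0],X[1]); return np.int32(X[:2]/h*np.arctan2(h,X[2])*c["mtx"][0,0]+c["mtx"][:2,2])
s=pj([.5895,-.1615,.023]); r=pj([.626,-.16,.009]); print(s,hsv[s[1],s[0]],hsv[r[1],r[0]])
a=(hsv[...,1]<hsv[s[1],s[0],1]+11)&(hsv[...,0]<30)&(hsv[...,2]>120); blob(c,a,s,.023,2)
g=(hsv[...,0]<34)&(hsv[...,1]>35)&(hsv[...,2]>60); blob(c,g,s,.008,2)
plan(.45,-.155,.16,-1)
E
```

```text
[285 203] [ 23  34 238] [ 20  74 233]
lab 17 px [286.2 204.4] cen [ 588.4 -161.6] rect [ 587.9 -161.5] [50.9 32.3] 2.3 corner ang 1.3
lab 0 px [279.3 210.8] cen [ 558.5 -154.3] rect [ 443.8 -117. ] [ 755.  1304.9] 4.0 corner ang -85.4
pos [ 0.5898 -0.1614  0.1395] yaw -87.7 tilt 0.03 J [-0.57  1.65 -0.96] rows 22 dr [-0.0, -0.0, -0.985]
0 [-0.254, -0.022, -0.037]
1 [-0.251, -0.039, -0.037]
2 [-0.248, -0.056, -0.037]
3 [-0.244, -0.073, -0.037]
4 [-0.238, -0.09, -0.037]
5 [-0.231, -0.106, -0.037]
6 [-0.224, -0.122, -0.037]
7 [-0.215, -0.137, -0.037]
8 [-0.205, -0.151, -0.037]
9 [-0.194, -0.165, -0.037]
10 [-0.182, -0.178, -0.037]
11 [-0.169, -0.19, -0.037]
12 [-0.156, -0.201, -0.037]
13 [-0.142, -0.211, -0.037]
14 [-0.127, -0.221, -0.037]
15 [-0.111, -0.229, -0.037]
16 [-0.095, -0.236, -0.037]
17 [-0.079, -0.242, -0.037]
18 [-0.062, -0.247, -0.037]
19 [-0.045, -0.25, -0.037]
20 [-0.028, -0.253, -0.037]
21 [-0.01, -0.254, -0.037]
```

The oblong is aligned in its setter at (588,-161.6), 2°. On to the square tile.

Emit:
jog_arm(dr=[[0,0,-0.985],[0,0,-0.985],[0,0,-0.985],[0,0,-0.985],[0,0,-0.985],[0,0,-0.985],[0,0,-0.985],[0,0,-0.985],[0,0,-0.985],[0,0,-0.985]], translation=[[-0.25,-0.02,-0.04],[-0.25,-0.04,-0.04],[-0.25,-0.06,-0.04],[-0.24,-0.07,-0.04],[-0.24,-0.09,-0.04],[-0.23,-0.11,-0.04],[-0.22,-0.12,-0.04],[-0.215,-0.14,-0.04],[-0.2,-0.15,-0.04],[-0.19,-0.165,-0.04]], jaw=[1,1,1,1,1,1,1,1,1,1])

```text
clock: 37.35
position: [0.5259, -0.1582, 0.1488]
ee_rot: [0.934, 0.357, -0.001, -0.0]
ft_force: [0.4, -0.8, -0.1]
grip_width: 1.0
grasp_force: 0.0
```

Emit:
jog_arm(dr=[[0,0,-0.985],[0,0,-0.985],[0,0,-0.985],[0,0,-0.985],[0,0,-0.985],[0,0,-0.985],[0,0,-0.985],[0,0,-0.985],[0,0,-0.985],[0,0,-0.985]], translation=[[-0.18,-0.18,-0.04],[-0.17,-0.19,-0.04],[-0.16,-0.2,-0.04],[-0.14,-0.21,-0.04],[-0.13,-0.22,-0.04],[-0.11,-0.23,-0.04],[-0.095,-0.24,-0.04],[-0.08,-0.24,-0.04],[-0.06,-0.25,-0.04],[-0.045,-0.25,-0.04]], jaw=[1,1,1,1,1,1,1,1,1,1])

```text
clock: 38.35
position: [0.4623, -0.1553, 0.1589]
ee_rot: [0.759, 0.651, -0.001, -0.0]
ft_force: [0.2, 0.5, -0.6]
grip_width: 1.002
grasp_force: 0.0
```

Emit:
jog_arm(dr=[[0,0,-0.985],[0,0,-0.985],[0,0,0],[0,0,0],[0,0,0]], translation=[[-0.03,-0.25,0],[-0.01,-0.25,0],[0,0,0],[0,0,0],[0,0,0]], jaw=[1,1,1,1,1])

```text
clock: 38.85
position: [0.4507, -0.1548, 0.1594]
ee_rot: [0.714, 0.7, -0.0, -0.0]
ft_force: [-0.3, -0.4, 0.7]
grip_width: 1.002
grasp_force: 0.0
```

```bash
cat > sq.py <<'E'
import sys
from h import *
from workcell import optics
x,y,z=map(float,sys.argv[1:4])
c=optics.camera("wrist")
hsv=cv2.cvtColor(c["color"],cv2.COLOR_RGB2HSV).astype(int)
X=c["R"]@[x,y,z]+c["t"]; h=np.hypot(X[0],X[1]); s=np.int32(X[:2]/h*np.arctan2(h,X[2])*c["mtx"][0,0]+c["mtx"][:2,2])
print(s,hsv[s[1],s[0]])
ter=(hsv[...,1]>95)&(hsv[...,0]<15); blob(c,ter,s,z,4)
t2=ter&(hsv[...,2]>75); blob(c,t2,s,z,4)
E
python3 sq.py .423 -.153 .018; python3 -c "
from h import *
plan(.4234,-.1532,.018,-1)"
```

```text
[255 194] [  8 164 115]
lab 3 px [256.9 192.2] cen [ 424.  -151.1] rect [ 423.6 -152.2] [65.5 63.9] 88.4 corner ang 43.5
lab 11 px [257.  192.5] cen [ 424.  -151.1] rect [ 423.6 -152.2] [65.5 63.9] 88.4 corner ang 43.5
pos [ 0.4507 -0.1548  0.1594] yaw -1.1 tilt 0.02 J [-0.62  1.97  0.27] rows 7 dr [-0.001, 0.001, -0.003]
0 [0.007, -0.156, 0.808]
```

Emit:
jog_arm(dr=[[0,0,0.1],[0,0,0],[0,0,0],[0,0,0],[0,0,0],[0,0,0],[0,0,0],[0,0,0],[0,0,0],[0,0,0]], translation=[[0.08,-0.3,0.4],[0,-0.4,0.8],[0,-0.3,0.9],[0,-0.085,0.9],[0,0,0.9],[0,0,0.8],[0,0,0.7],[0,0,0.2],[0,0,0],[0,0,0]], jaw=[1,1,1,1,1,1,1,1,1,1])

```text
clock: 39.9
position: [0.4237, -0.1524, 0.02]
ee_rot: [0.716, 0.698, 0.0, 0.0]
ft_force: [-0.5, 0.3, -1.0]
grip_width: 1.002
grasp_force: 0.0
```

```bash
python3 sq.py .4236 -.1523 .018; python3 -c "
from h import *
plan(.4236,-.1523,.0,-1.5)"
```

```text
[286 266] [  8 161 130]
lab 3 px [286.7 258. ] cen [ 423.9 -148.4] rect [ 423.8 -151.3] [68.5 63.9] 88.9 corner ang 44.0
lab 5 px [286.7 258. ] cen [ 423.9 -148.4] rect [ 423.8 -151.3] [68.5 63.9] 88.9 corner ang 44.0
pos [ 0.424  -0.1523  0.0202] yaw -1.4 tilt 0.07 J [-0.52  2.16  0.47] rows 1 dr [0.017, -0.002, 0.014]
0 [-0.0, -0.015, 0.809]
```

Emit:
jog_arm(dr=[[0,0,0],[0,0,0],[0,0,0],[0,0,0],[0,0,0],[0,0,0],[0,0,0],[0,0,0],[0,0,0]], translation=[[0,0,0.4],[0,0,0.3],[0,0,0.1],[0,0,0],[0,0,0],[0,0,0],[0,0,0],[0,0,0],[0,0,0]], jaw=[1,1,1,0.9,0.8,0.75,0.7,0.65,0.6], squeeze=35)

```text
clock: 40.85
position: [0.4239, -0.1524, 0.0]
ee_rot: [0.716, 0.698, 0.0, 0.0]
ft_force: [-1.1, -0.6, 5.2]
grip_width: 0.738
grasp_force: 37.6
```

Emit:
jog_arm(dr=[[0,0,0],[0,0,0],[0,0,0],[0,0,0],[0,0,0],[0,0,0],[0,0,0],[0,0,0]], translation=[[0,0,0],[0,0,0],[0,0,-0.2],[0,0,-0.4],[0,0,-0.6],[0,0,-0.8],[0,0,0],[0,0,0]], jaw=[0.6,0.6,0.6,0.6,0.6,0.6,0.6,0.6])

```text
clock: 41.65
position: [0.4238, -0.1519, 0.0498]
ee_rot: [0.716, 0.698, 0.001, 0.0]
ft_force: [-0.2, -0.1, -1.1]
grip_width: 0.739
grasp_force: 39.7
```

```bash
python3 sq.py .4236 -.1523 .067; python3 -c "
from h import *
plan(.5805,-.3125,.05,-4.6,12)"
```

```text
[286 287] [  8 160 131]
lab 3 px [285.9 275. ] cen [ 423.6 -147.5] rect [ 423.6 -151.1] [69.6 64.6] 89.0 corner ang 44.0
lab 3 px [285.9 275. ] cen [ 423.6 -147.5] rect [ 423.5 -151.1] [69.6 64.4] 89.0 corner ang 44.0
pos [ 0.4234 -0.1518  0.0493] yaw -1.4 tilt 0.04 J [-0.57  2.14  0.4 ] rows 12 dr [0.0, -0.001, 0.067]
0 [-0.523, 0.537, -0.003]
1 [-0.52, 0.539, -0.003]
2 [-0.517, 0.542, -0.003]
3 [-0.515, 0.544, -0.003]
4 [-0.512, 0.546, -0.002]
5 [-0.51, 0.549, -0.002]
6 [-0.507, 0.551, -0.002]
7 [-0.505, 0.554, -0.002]
8 [-0.502, 0.556, -0.002]
9 [-0.5, 0.558, -0.002]
10 [-0.497, 0.56, -0.002]
11 [-0.494, 0.563, -0.002]
```

Emit:
jog_arm(dr=[[0,0,0.08],[0,0,0.08],[0,0,0.08],[0,0,0.08],[0,0,0.08],[0,0,0.08],[0,0,0.08],[0,0,0.08],[0,0,0.08],[0,0,0.08]], translation=[[-0.4,0.4,0],[-0.6,0.62,0],[-0.64,0.68,0],[-0.64,0.69,0],[-0.64,0.69,0],[-0.64,0.69,0],[-0.64,0.69,0],[-0.64,0.69,0],[-0.64,0.69,0],[-0.62,0.75,0]], jaw=[0.6,0.6,0.6,0.6,0.6,0.6,0.6,0.6,0.6,0.6])

```text
clock: 42.7
position: [0.58, -0.3135, 0.0477]
ee_rot: [0.735, 0.678, -0.0, -0.001]
ft_force: [-0.1, 0.0, -1.1]
grip_width: 0.741
grasp_force: 39.7
```

Emit:
jog_arm(dr=[[0,0,0],[0,0,0],[0,0,0],[0,0,0]], translation=[[0,0,0.4],[0,0,0.2],[0,0,0],[0,0,0]], jaw=[0.6,0.6,0.6,0.6])

```text
clock: 43.1
position: [0.5797, -0.3122, 0.034]
ee_rot: [0.735, 0.678, -0.0, -0.001]
ft_force: [0.7, 0.1, -1.1]
grip_width: 0.738
grasp_force: 39.6
```

```bash
python3 -c "
from h import *
plan(.5805,-.3125,.006,-4.6)"
```

```text
pos [ 0.5797 -0.3122  0.034 ] yaw -4.6 tilt 0.07 J [-0.11  1.59  0.7 ] rows 2 dr [-0.007, -0.006, -0.002]
0 [-0.004, 0.018, 0.561]
```

Emit:
jog_arm(dr=[[0,0,0],[0,0,0],[0,0,0],[0,0,0],[0,0,0],[0,0,0],[0,0,0],[0,0,0]], translation=[[0,0.03,0.3],[0,0,0.3],[0,0,0.3],[0,0,0.15],[0,0,0.08],[0,0,0],[0,0,0],[0,0,0]], jaw=[0.6,0.6,0.6,0.6,0.6,0.6,0.6,0.6])

```text
clock: 43.9
position: [0.5811, -0.3132, 0.0065]
ee_rot: [0.735, 0.678, 0.0, 0.0]
ft_force: [-0.4, -0.0, -1.0]
grip_width: 0.739
grasp_force: 39.7
```

Emit:
jog_arm(dr=[[0,0,0],[0,0,0],[0,0,0],[0,0,0],[0,0,0]], translation=[[0,0,0],[0,0,0],[0,0,0],[0,0,0],[0,0,0]], jaw=[0.77,0.82,0.88,0.95,1])

```text
clock: 44.4
position: [0.581, -0.3131, 0.0063]
ee_rot: [0.735, 0.678, 0.0, 0.0]
ft_force: [-0.2, -0.1, -0.3]
grip_width: 1.001
grasp_force: 0.0
```

Emit:
jog_arm(dr=[[0,0,0],[0,0,0],[0,0,0],[0,0,0],[0,0,0],[0,0,0],[0,0,0],[0,0,0],[0,0,0]], translation=[[0,0,-0.2],[0,0,-0.6],[0,0,-0.9],[0,0,-0.9],[0,0,-0.9],[0,0,-0.9],[0,0,-0.9],[0,0,0],[0,0,0]], jaw=[1,1,1,1,1,1,1,1,1])

```text
clock: 45.3
position: [0.5812, -0.3132, 0.1399]
ee_rot: [0.735, 0.678, 0.001, 0.001]
ft_force: [0.5, 0.9, -0.1]
grip_width: 1.001
grasp_force: 0.0
```

```bash
python3 sq.py .5805 -.3125 .023; python3 - <<'E'
from h import *
from workcell import optics
for n in("scene","side"):
    c=optics.camera(n); hsv=cv2.cvtColor(c["color"],cv2.COLOR_RGB2HSV).astype(int)
    ter=(hsv[...,1]>90)&((hsv[...,0]<15)|(hsv[...,0]>172)); off=(hsv[...,1]<42)&(hsv[...,2]>150)&(hsv[...,0]<45)
    f=lambda c,p,z:plane(c,np.asarray(p,float),z)
    for nm,m,x,y in(("sq",ter,.5805,-.3125),("round",ter,.567,.291),("disc",ter,.6123,.0053)):
        s=proj(c,[x,y,.02]).astype(int); print(n,nm,s,hsv[s[1],s[0]]); blob(c,m,s,.018,4,f)
E
```

```text
[285 202] [  8 162 183]
lab 5 px [285.6 201.2] cen [ 580.7 -312. ] rect [ 580.8 -313. ] [66.6 64.2] 85.8 corner ang 41.0
lab 8 px [285.6 201.2] cen [ 580.7 -312. ] rect [ 580.8 -313. ] [66.6 64.2] 85.8 corner ang 41.0
scene sq [154 294] [ 10 144 186]
lab 7 px [154.2 297. ] cen [ 584.1 -315.2] rect [ 582.3 -315.9] [64.4 70.1] 85.8 corner ang 43.8
scene round [390 203] [ 10 137 186]
lab 4 px [390.3 205.3] cen [569.2 288.2] rect [569. 288.] [64.8 75.2] 45.3 corner ang -21.6
scene disc [292 257] [ 10 138 185]
lab 6 px [292.  258.7] cen [613.6   3.4] rect [614.6   4.3] [25.5 31.4] 66.8 corner ang 20.9
side sq [401 296] [  8 143 159]
lab 37 px [401.7 300.2] cen [ 576.8 -318.7] rect [ 577.6 -317.6] [74.8 73.3] 86.1 corner ang 41.9
side round [240 138] [  8 145 158]
lab 5 px [241.3 141. ] cen [564.9 283.8] rect [565.  284.8] [89.2 67.6] 62.4 corner ang -24.7
side disc [317 192] [  8 144 159]
lab 22 px [317.2 195.4] cen [ 6.094e+02 -1.000e-01] rect [ 6.093e+02 -2.000e-01] [47.1 29.8] 62.3 corner ang -32.9
```

All five measure as seated in their setters and the gripper is clear, so I'm handing in.

```bash
python3 -c "
from workcell import manip
print(manip.hand_in())"
```

```text
the job is handed in; nothing more can be done
None
```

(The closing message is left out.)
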